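# Clear the tool tray and take out the large spanner

### The job

The tool tray is cluttered: an open box of washers, a tin and a belt pulley lie on top of its two spanners. Without lifting them, slide all three to the plain strip at the far side of the tray and close them up in a single row in the far left corner, each standing flat against the far wall, the box square to it, with no real gaps in the row or to the left wall. Then lift the larger spanner out of its nest and lay it flat on the grey mat beside the bolt; leave the smaller spanner in its nest and do not disturb the bolt.

Things in the scene. Friction and masses are not known exactly. Their poses are not given: they have to be found in the camera images.
- tray: Grey steel tool tray, fixed, 246 (x) x 350 (y) x 56 mm high, walls 3 mm, on 8 mm feet; origin under its centre on the bench, x to its far side, y to its left seen from the robot; turned at most 0.25 rad. Inner walls at x = -120 and 120, y = -172 and 172 mm. Its dark foam insert has a level top 21 mm above the bench, on which the things slide; from x = 36 mm to the far wall it is a plain strip.
- tray_corner (a point): Inner far left corner of the tray, at the height of the foam's top (tray x = 120, y = 172 mm); axes as the tray's.
- nest_front (a point): Middle of the nearer spanner nest's floor, at tray x = -58 mm, 15 mm above the bench. Each nest is a slot along the tray's y, 210 mm long, 38 mm wide, 6 mm deep, so that a spanner lies flush with the foam. A finger channel 50 mm wide (tray y = -25 to 25 mm) crosses both nests from x = -115 to 36 mm; its floor is 11 mm above the bench, so fingertips fit beside the shanks.
- nest_back (a point): Middle of the farther spanner nest's floor, at tray x = -10 mm; the same nest as the nearer one.
- carton: Open cardboard box full of washers, 70 x 70 x 44 mm high, about 0.3 kg; origin at the centre of its underside, x and y along its sides. It starts somewhere on the foam, turned any way.
- tin: Squat closed round tin, 75 mm diameter, 58 mm high, about 0.26 kg, standing upright on the foam; origin at the centre of its underside.
- pulley: Metal belt pulley lying flat on the foam: a round disc, 80 mm diameter, 22 mm high, no through hole, about 0.22 kg; origin at the centre of its underside.
- spanner_large: The larger open-ended steel spanner: 199 mm long, 6 mm thick, shank 17 mm wide, ends 34 mm wide, 0.13 kg; lies in either one of the two nests along the tray's y. Origin at the middle of its length and width, on its underside; y along its length, z up.
- spanner_small: The smaller open-ended steel spanner: 169 mm long, 6 mm thick, shank 14 mm wide, ends 28 mm wide; lies in the other nest. Origin as for the larger one.
- mat: Flat grey bench mat, fixed, 200 (x) x 250 (y) x 3 mm thick; origin at the centre of its underside.
- bolt: Steel bolt with its nut, 50 mm long, 18 mm wide, 16 mm high, lying along y loose on the far half of the mat; origin at its middle, on its underside.
Mind the look-alikes: they are no part of the job. What is shaped like the tin but purple or yellow is not meant.

How it is judged:
By the outcome, as a careful person would: the job done as asked, in the order asked, and still so for the second after the job is handed in, with the robot touching nothing.
It also fails if it takes over 70 s, if anything falls off the work surface, if the arm or the gripper's body presses on something with over 40 N, if the wrist force passes 120 N, or if a joint passes its speed limit or range.

### The arm

A 6-joint arm with a two-finger parallel gripper is mounted at the origin on a cart in front of the work surface, level with it; the furniture and walls round the work are solid. World frame = base frame: x ahead of the robot, y to its left, z up, the work surface at z = 0. Lengths are in m, angles in degrees, forces in N, time in s.
With the tool pointing down it reaches from about 0.35 to 0.875 m from the base axis. Payload 4.2 kg.
Tool frame: the origin (TCP) lies on the centre line of the jaws, within the pads' length; the fingertips stand 11 mm ahead of it and the grasp point (between the pads) lies 8 mm behind it; z points along the fingers, y is the line along which they close (so a half turn about z gives the same grasp; the last joint's range is limited). The gripper opens to 87 mm and grips with 3 to 60 N. Pads are 19 mm wide; open, the fingers measure 117 mm over their backs; the gripper's body (75 mm by 190 mm) begins 51 mm behind the grasp point.
Start: joints at [-55.714, 22.042, 0.453, 0, -68.411, -14.817], TCP at [0.208, -0.589, 0.204] pointing down, gripper open.
Joint ranges: [-179.83, 179.83], [-69.29, 118.12], [-61.27, 80.66], [-181.25, 117.63], [-171.15, -9.14], [-177.46, 177.46]. Speed limits (degrees/s): [159.86, 159.86, 180, 180, 180, 180].

### API

Orientations are given as a 3x3 rotation matrix whose columns are the frame's x, y, z axes.
In Python, from station import r gives the robot as it stands.
- The arm moves only by the tool servo_tool, never from a script. Its argument "commands" is a list that holds one entry, the list of rows, each a list of 7 numbers: the closure, from 0 (fully open) to 1 (shut), then the shift along the tool's x, y, z in mm, then the turn, a rotation vector about the tool's x, y, z in rad. In form: [[[claw, x, y, z, ax, ay, az], ...]]. A call has exactly 5 rows; each row is the pose to reach, as a shift and turn from the pose commanded when the call began, along the tool's axes at that moment; what a row does not reach only later rows make up. A row lasts 1/10 s, in which the tool goes at most 50 mm and 8.59 degrees, less where a joint would pass 70% of its speed; a pose out of reach is approached as far as the arm can. A call with a gripper value outside its range is refused whole. The fingers move at their own pace and stop on an object; the grip force is fixed at half the most. Time passes only in rows, so rows that repeat a pose let the fingers close, or fill a call up. It gives the time, the measured TCP pose, the force, the opening and the grip force at its end, in the units of the state.
- r.sense(): the state, without advancing time (a new reading comes with each control period).
- r.capture(name): name is "side" or "top"; returns a dict with "pixels" (384x512x3 uint8, red, green, blue), "camera_matrix" (3x3 intrinsics, pixels), "dist" ([k1, k2, p1, p2, k3] as OpenCV has them; the pictures are not rectified), "R" (3x3) and "t" (3): a world point X has camera coordinates R X + t. Camera axes: x right, y down, z forward; pixel columns grow to the right and rows downward; lengths in m; the calibration is good to about 2 mm. A picture is of the moment at which its call begins. There is no depth.
- r.finish_job(): hands the job in; it is judged then, once.
The state is a dict: "time_s": time; "joints": joint angles; "joint_velocities": joint speeds; "effort": joint torques, N m; "tcp_pos": TCP position; "ee_rot": TCP orientation; "wrist_force": force on the tool from outside, world axes, zero at the start; "moment": the same for the moment, N m; "gripper_width": opening from 0.0 (shut) to 1.0 (fully open); "gripper_force": force on a finger pad.
Only numpy, scipy, OpenCV 4.12 (cv2) and the standard library are available. Lean on these libraries where they do the work, as an engineer would, in place of code of your own. Each camera call takes 0.05 s, during which the arm holds its last target. There are 200 camera calls.

## Working session

There is one attempt and no reset: what is moved stays moved. The work goes in short steps, Python scripts to look and compute and a tool call to move; the robot and the scene stay as the last step left them, time stands still between calls to the robot, and variables do not carry over. Pictures are saved under pics/ and viewed, at most 10 in all, crops included, and the job is handed in when it is done.

Besides the shell and the picture viewer there is one more tool, called after ">>>" as name(argument=value, ...), one argument or row to a line, values as JSON. servo_tool: Moves the arm, as the interface text tells. Its arguments: {"type":"object","properties":{"commands":{"type":"array","items":{"type":"array","items":{"type":"array","items":{"type":"number"}}}}},"required":["commands"]}

```bash
ls; mkdir -p pics
python3 - <<'E'
from station import r
import cv2,numpy as np
for n in("top","side"):
    c=r.capture(n); cv2.imwrite(f"pics/{n}0.png",cv2.cvtColor(c["pixels"],cv2.COLOR_RGB2BGR))
    print(n,c["camera_matrix"],c["dist"],c["R"],c["t"])
s=r.sense();print({k:np.round(v,3) for k,v in s.items()})
E
```

```text
pics
top [[387.962094     0.         252.87134833]
 [  0.         387.962094   191.26696789]
 [  0.           0.           1.        ]] [-0.06918242  0.          0.          0.          0.        ] [[ 0.0187152  -0.99978606 -0.00880721]
 [-0.99482847 -0.01774142 -0.10000774]
 [ 0.09983009  0.01063333 -0.99494768]] [0.04899142 0.59628958 0.97756468]
side [[382.14909772   0.         258.26673841]
 [  0.         382.14909772 190.45463156]
 [  0.           0.           1.        ]] [-0.07085237  0.          0.          0.          0.        ] [[-0.97954308 -0.20117664  0.0048292 ]
 [-0.10186572  0.47500954 -0.87406482]
 [ 0.17354751 -0.85667607 -0.48578531]] [0.60440993 0.08930141 1.12095787]
{'time_s': np.float64(0.1), 'joints': array([-5.5713e+01,  2.2087e+01,  3.8900e-01, -2.5000e-02, -6.8412e+01,
       -1.4816e+01]), 'joint_velocities': array([-0.022, -0.052,  0.238,  0.138, -0.106,  0.029]), 'effort': array([-1.0000e-03, -3.9169e+01,  1.8793e+01,  4.2320e+00,  1.3000e-02,
       -0.0000e+00]), 'tcp_pos': array([ 0.208, -0.589,  0.203]), 'ee_rot': array([[-0.943, -0.333, -0.001],
       [-0.333,  0.943,  0.002],
       [ 0.   ,  0.002, -1.   ]]), 'wrist_force': array([-0.143,  0.367, -0.061]), 'moment': array([-0.021, -0.016, -0.012]), 'gripper_force': np.float64(0.0), 'gripper_width': np.float64(1.0)}
```

View pics/top0.png

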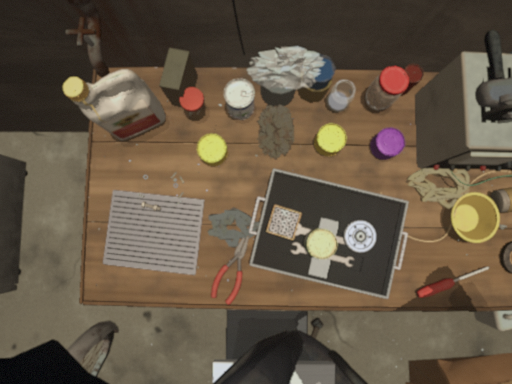

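View pics/side0.png

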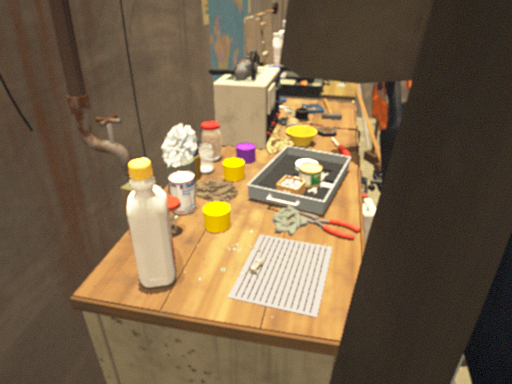

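The top view shows the tray with its corners at about (274,171), (408,205), (387,298) and (250,262). The carton is at (284,222), the tin at (321,243), the pulley at (360,236), the mat around (155,232) and the bolt at (150,206). Next I'll zoom in on the tray.

```bash
cat > h.py <<'E'
from station import r
import cv2,numpy as np
def cap(n="top"): return r.capture(n)
def ray(c,uv,z):
    uv=np.array(uv,float).reshape(-1,1,2)
    p=cv2.undistortPoints(uv,c["camera_matrix"],np.array(c["dist"]))[:,0]
    R=np.array(c["R"]);t=np.array(c["t"]);o=-R.T@t
    d=np.c_[p,np.ones(len(p))]@R
    return o+d*((z-o[2])/d[:,2])[:,None]
def proj(c,X):
    R=np.array(c["R"]);t=np.array(c["t"])
    return cv2.projectPoints(np.array(X,float).reshape(-1,1,3),cv2.Rodrigues(R)[0],t,c["camera_matrix"],np.array(c["dist"]))[0][:,0]
def crop(c,x0,y0,x1,y1,s,name):
    im=cv2.cvtColor(c["pixels"],cv2.COLOR_RGB2BGR)[y0:y1,x0:x1]
    cv2.imwrite("pics/"+name,cv2.resize(im,None,fx=s,fy=s,interpolation=cv2.INTER_CUBIC))
E
python3 - <<'E'
from h import *
c=cap()
crop(c,245,165,413,305,4.7,"tray1.png")
crop(c,100,185,208,280,5,"mat1.png")
E
```

```text
(no output)
```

View pics/tray1.png

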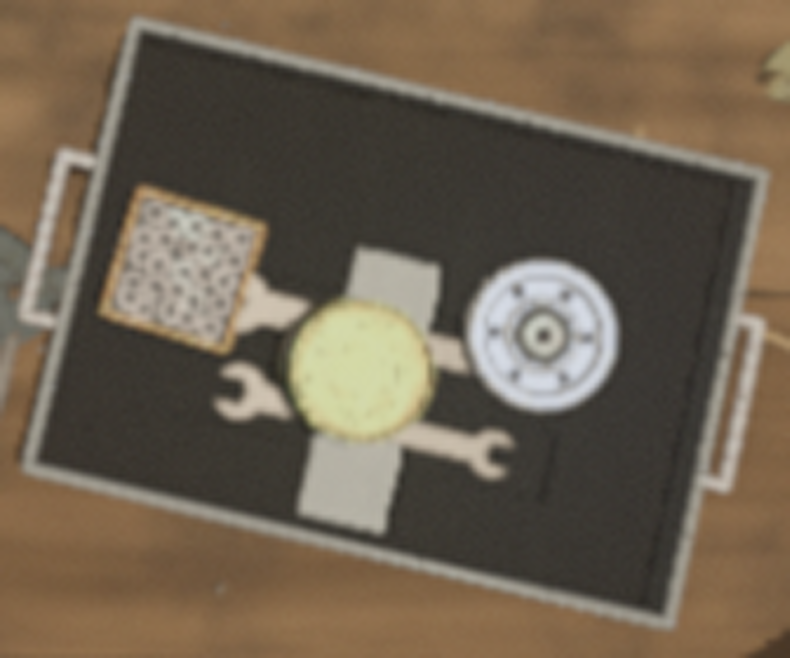

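View pics/mat1.png

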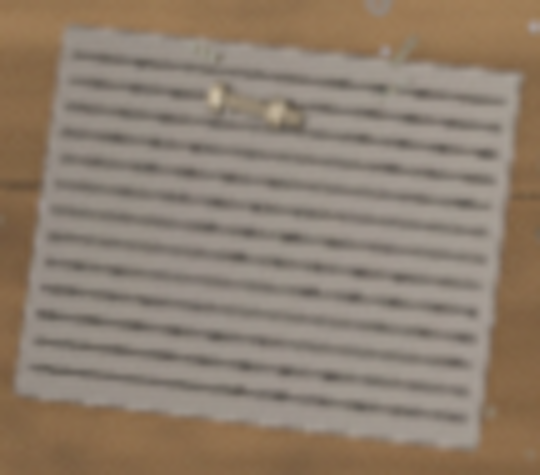

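```bash
cat >> h.py <<'E'
def fit(P,Q): # rigid 2d P->Q
    from scipy.spatial.transform import Rotation
    p,q=P.mean(0),Q.mean(0); a=P-p;b=Q-q
    th=np.arctan2((a[:,0]*b[:,1]-a[:,1]*b[:,0]).sum(),(a*b).sum())
    R=np.array([[np.cos(th),-np.sin(th)],[np.sin(th),np.cos(th)]]); t=q-R@p
    return th,R,t,np.linalg.norm(P@R.T+t-Q,axis=1)
def big(m):
    n,l,s,ce=cv2.connectedComponentsWithStats(m.astype(np.uint8)); i=1+np.argmax(s[1:,4]); return l==i
def roi(m,x0,y0,x1,y1):
    o=np.zeros_like(m);o[y0:y1,x0:x1]=m[y0:y1,x0:x1];return o
def hull(m):
    cs,_=cv2.findContours(m.astype(np.uint8),0,2); return cv2.convexHull(np.vstack(cs))
def objs(c,show=True):
    h=cv2.cvtColor(c["pixels"],cv2.COLOR_RGB2HSV).astype(int);H,S,V=h[...,0],h[...,1],h[...,2]
    Rr,Gg,Bb=[c["pixels"][...,i].astype(int) for i in range(3)]
    box=(250,168,410,300); out={}
    m=big(roi((Gg-Bb>35)&(abs(Rr-Gg)<35)&(V>130),*box)); (u,v),rad=cv2.minEnclosingCircle(hull(m)); out["tin"]=(ray(c,[(u,v)],.079)[0],rad)
    m=big(roi((Bb>=Rr+4)&(V>110),*box)); (u,v),rad=cv2.minEnclosingCircle(hull(m)); out["pulley"]=(ray(c,[(u,v)],.043)[0],rad)
    return out
E
python3 - <<'E'
from h import *
c=cap()
o=np.array([245,165])
f=lambda p,s=4.7,o=o:(np.array(p,float)+.5)/s-.5+o
W=ray(c,f([(134,20),(768,172),(672,628),(25,468)]),.056)[:,:2]
P=np.array([[123,175],[123,-175],[-123,-175],[-123,175]])/1e3
th,R,t,e=fit(P,W); print("tray",np.degrees(th),t,e)
T=lambda X:((X[:,:2]-t)@R*1e3).round(1)
print({k:(v[0].round(4),T(v[0][None]),v[1]) for k,v in objs(c).items()})
ca=f([(140,186),(267,225),(228,354),(100,315)]); C=ray(c,ca,.065); print("carton",T(C),T(C).mean(0))
print("sp large left",T(ray(c,f([(250,275),(240,335)]),.021)),"eye tin,pul",T(ray(c,f([(361,370)]),.079)),T(ray(c,f([(543,336)]),.043)))
print("channel",T(ray(c,f([(357,247),(441,265),(384,534),(298,514)]),.016)))
om=np.array([100,185])
M=ray(c,f([(63,26),(522,73),(480,446),(15,392)],5,om),.003)[:,:2]
P=np.array([[100,125],[100,-125],[-100,-125],[-100,125]])/1e3
th2,R2,t2,e=fit(P,M);print("mat",np.degrees(th2),t2,e)
B=ray(c,f([(205,95),(303,118)],5,om),.010)[:,:2];print("bolt",B,((B-t2)@R2*1e3).round(1))
np.savez("cal.npz",th=th,R=R,t=t,th2=th2,R2=R2,t2=t2)
E
```

```text
tray -12.722330298154496 [ 0.49165886 -0.1358392 ] [0.00156462 0.00219484 0.00223071 0.00157061]
{'tin': (array([ 0.4658, -0.1102,  0.079 ]), array([[-30.9,  19.3]]), 15.417654991149902), 'pulley': (array([ 0.4845, -0.2162,  0.043 ]), array([[ 10.7, -80. ]]), 15.435449600219727)}
carton [[ 35.9 152.6]
 [ 31.8  82.3]
 [-39.3  86.8]
 [-35.5 157.2]] [ -1.775 119.725]
sp large left [[  5.8  80.7]
 [-27.7  78.5]] eye tin,pul [[-31.   19.1]] [[ 10.3 -79.1]]
channel [[  35.3   25.8]
 [  36.6  -22.1]
 [-115.1  -24.3]
 [-115.6   24.4]]
mat -4.800688313639844 [0.48652182 0.3233955 ] [0.0015994  0.00132729 0.00123754 0.00167781]
bolt [[0.55897045 0.35848292]
 [0.54776174 0.30520035]] [[ 69.3  41. ]
 [ 62.5 -13. ]]
```

>>> servo_tool(
  commands=[
    [[0.54,-34,36,0,0,0,0.12],[0.54,-68,73,0,0,0,0.25],[0.54,-102,110,0,0,0,0.38],[0.54,-136,146,0,0,0,0.5],[0.54,-170,182,0,0,0,0.56]],
  ],
)

```text
time_s: 0.7
tcp_pos: [0.3082, -0.3592, 0.2041]
ee_rot: [[-0.975, 0.222, 0.0], [0.222, 0.975, -0.0], [-0.0, 0.0, -1.0]]
wrist_force: [2.2, -0.9, 0.2]
gripper_width: 0.632
gripper_force: 0.0
```

```bash
cat > go.py <<'E'
import sys
from h import *
z=np.load("cal.npz")
def st():
    s=r.sense(); R=z["R"];p=np.array(s["tcp_pos"]);E=np.array(s["ee_rot"])
    tp=(p[:2]-z["t"])@R*1e3; yaw=np.degrees(np.arctan2(-E[0,1],E[1,1])-z["th"])
    print("t",round(s["time_s"],2),"tray",tp.round(1),"z",round(p[2]*1e3,1),"yaw",round(yaw,2),"tilt",(E[:2,2]*57.3).round(2),"F",np.round(s["wrist_force"],1),"w",round(s["gripper_width"]*87,1),"gf",round(float(s["gripper_force"]),1),"j",np.round(s["joints"],0))
    return s,p,E,tp,yaw
def to(x,y,h,yaw=0):
    s,p,E,tp,yw=st(); w=np.r_[z["R"]@np.array([x,y])/1e3+z["t"],h/1e3]
    print("  -> shift tool",((w-p)@E*1e3).round(1),"turn z",round(-np.radians(yaw-yw),3))
if __name__=="__main__":
    a=[float(v) for v in sys.argv[1:]]
    to(*a) if a else st()
E
python3 go.py -58 121 100 0
```

```text
t 0.7 tray [-129.8 -258.3] z 204.1 yaw -0.13 tilt [ 0.01 -0.  ] F [ 2.2 -0.9  0.2] w 55.0 gf 0.0 j [-30.   7. -20.  -0. -63. -73.]
  -> shift tool [-70.9 379.4 104.1] turn z -0.002
```

>>> servo_tool(
  commands=[
    [[0.54,-14,46,0,0,0,0],[0.54,-28,92,0,0,0,0],[0.54,-42,138,0,0,0,0],[0.54,-56,184,0,0,0,0],[0.54,-70,230,0,0,0,0]],
  ],
)

```text
time_s: 1.2
tcp_pos: [0.427, -0.1499, 0.2044]
ee_rot: [[-0.976, 0.218, 0.001], [0.218, 0.976, 0.0], [-0.001, 0.0, -1.0]]
wrist_force: [1.0, -0.1, -0.3]
gripper_width: 0.464
gripper_force: 0.0
```

>>> servo_tool(
  commands=[
    [[0.54,0,46,20,0,0,0],[0.54,0,90,40,0,0,0],[0.54,0,130,70,0,0,0],[0.54,0,148,104,0,0,0],[0.54,0,148,104,0,0,0]],
  ],
)

```text
time_s: 1.7
tcp_pos: [0.4561, -0.0061, 0.0963]
ee_rot: [[-0.976, 0.216, -0.009], [0.216, 0.976, -0.002], [0.008, -0.004, -1.0]]
wrist_force: [-1.1, -1.1, 0.4]
gripper_width: 0.462
gripper_force: 0.0
```

```bash
python3 go.py -58 121 36 0; python3 -c "
from h import *
crop(cap(),245,165,413,305,4.7,'t2.png')"
```

```text
t 1.7 tray [-63.3 118.7] z 96.3 yaw 0.26 tilt [-0.49 -0.11] F [-1.1 -1.1  0.4] w 40.2 gf 0.0 j [  20.   13.  -31.   -0.  -47. -122.]
  -> shift tool [-5.8  2.5 60.3] turn z 0.005
```

View pics/t2.png

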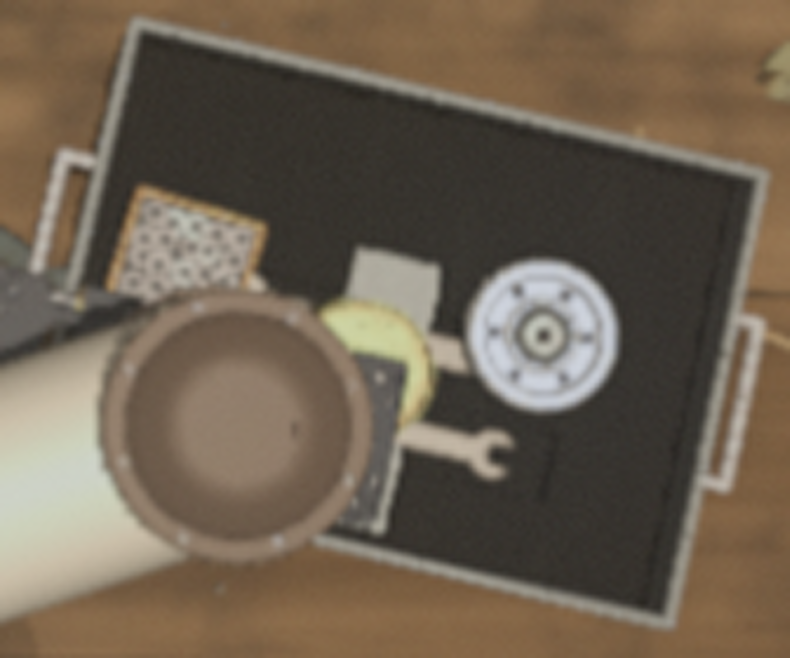

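The arm blocks part of the near side in this view. The carton at (185,245) and the pulley at (543,336) haven't moved, and the fingers are just nearer than the carton. I'll descend and push.

>>> servo_tool(
  commands=[
    [[0.54,0,2,30,0,0,0],[0.54,0,2,61,0,0,0],[0.54,0,2,61,0,0,0],[0.54,-10,2,61,0,0,0],[0.54,-20,2,61,0,0,0]],
  ],
)

```text
time_s: 2.25
tcp_pos: [0.4801, -0.0103, 0.041]
ee_rot: [[-0.976, 0.219, 0.002], [0.219, 0.976, 0.0], [-0.002, 0.001, -1.0]]
wrist_force: [-1.7, 0.1, 0.8]
gripper_width: 0.465
gripper_force: 1.0
```

>>> servo_tool(
  commands=[
    [[0.54,-10,0,0,0,0,0],[0.54,-20,0,0,0,0,0],[0.54,-30,0,0,0,0,0],[0.54,-40,0,0,0,0,0],[0.54,-50,0,0,0,0,0]],
  ],
)

```text
time_s: 2.75
tcp_pos: [0.5275, -0.0212, 0.0401]
ee_rot: [[-0.976, 0.219, -0.002], [0.219, 0.976, -0.0], [0.002, -0.001, -1.0]]
wrist_force: [-4.5, 1.4, 5.7]
gripper_width: 0.461
gripper_force: 2.8
```

```bash
python3 go.py 37 121 36 0
```

```text
t 2.75 tray [  9.7 119.7] z 40.1 yaw 0.08 tilt [-0.1  -0.01] F [-4.5  1.4  5.7] w 40.1 gf 2.8 j [  15.   23.  -25.   -0.  -42. -118.]
  -> shift tool [-27.3   1.3   4.1] turn z 0.001
```

>>> servo_tool(
  commands=[
    [[0.54,-7,0,0,0,0,0],[0.54,-13,0,0,0,0,0],[0.54,-18,0,0,0,0,0],[0.54,-22,0,0,0,0,0],[0.54,-25,0,0,0,0,0]],
  ],
)

```text
time_s: 3.25
tcp_pos: [0.5518, -0.0265, 0.0397]
ee_rot: [[-0.976, 0.219, -0.001], [0.219, 0.976, -0.0], [0.001, -0.0, -1.0]]
wrist_force: [-4.8, 1.1, 5.1]
gripper_width: 0.462
gripper_force: 2.9
```

```bash
python3 go.py 37 121 36 0
```

```text
t 3.25 tray [ 34.6 119.9] z 39.7 yaw 0.09 tilt [-0.07 -0.01] F [-4.8  1.1  5.1] w 40.2 gf 2.9 j [  14.   25.  -22.   -0.  -43. -117.]
  -> shift tool [-2.5  1.1  3.7] turn z 0.002
```

>>> servo_tool(
  commands=[
    [[0.6,12,0,0,0,0,0],[0.655,12,0,-40,0,0,0],[0.655,12,-10,-75,0,0,-0.14],[0.655,-10,-35,-75,0,0,-0.28],[0.655,-45,-70,-75,0,0,-0.42]],
  ],
)

```text
time_s: 3.75
tcp_pos: [0.5819, -0.1032, 0.1171]
ee_rot: [[-0.978, -0.207, 0.007], [-0.207, 0.978, 0.001], [-0.007, -0.001, -1.0]]
wrist_force: [1.0, 0.8, 0.1]
gripper_width: 0.346
gripper_force: 0.0
```

>>> servo_tool(
  commands=[
    [[0.655,0,0,0,0,0,-0.145],[0.655,0,0,0,0,0,-0.29],[0.655,0,0,0,0,0,-0.435],[0.655,0,0,0,0,0,-0.58],[0.655,0,0,0,0,0,-0.725]],
  ],
)

```text
time_s: 4.25
tcp_pos: [0.5812, -0.1039, 0.1146]
ee_rot: [[-0.598, -0.801, 0.003], [-0.801, 0.598, 0.0], [-0.002, -0.002, -1.0]]
wrist_force: [0.3, 0.4, -0.7]
gripper_width: 0.345
gripper_force: 0.0
```

>>> servo_tool(
  commands=[
    [[0.655,0,0,0,0,0,-0.14],[0.655,0,0,0,0,0,-0.28],[0.655,0,0,0,0,0,-0.42],[0.655,0,0,0,0,0,-0.425],[0.655,0,0,0,0,0,-0.425]],
  ],
)

```text
time_s: 4.75
tcp_pos: [0.5807, -0.1039, 0.1144]
ee_rot: [[-0.223, -0.975, 0.002], [-0.975, 0.223, 0.0], [-0.0, -0.002, -1.0]]
wrist_force: [-0.7, 0.2, -0.1]
gripper_width: 0.348
gripper_force: 0.0
```

```bash
python3 go.py 80 57 36 90;python3 -c "
from h import *
crop(cap(),245,165,413,305,4.7,'t3.png')"
```

```text
t 4.75 tray [79.9 50.8] z 114.4 yaw 89.84 tilt [0.09 0.  ] F [-0.7  0.2 -0.1] w 30.3 gf 0.0 j [  6.  23. -12.   0. -55. -18.]
  -> shift tool [-6.2 -0.  78.4] turn z -0.003
```

View pics/t3.png

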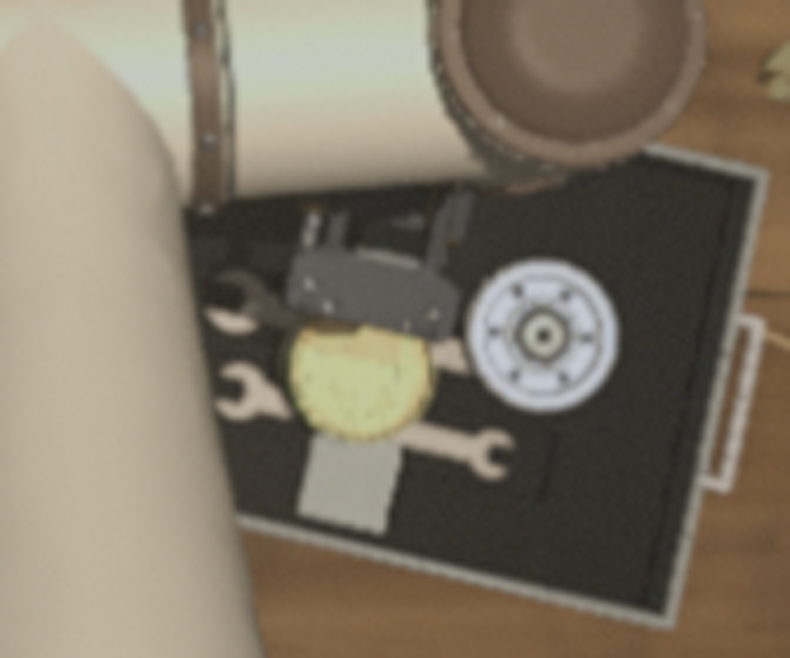

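The carton is hidden under the arm. The spanners, the tin at (361,375) and the pulley at (543,336) are undisturbed. Now I'll descend and push left.

>>> servo_tool(
  commands=[
    [[0.655,0,0,40,0,0,0],[0.655,0,0,78,0,0,0],[0.655,0,0,78,0,0,0],[0.655,-8,0,78,0,0,0],[0.655,-16,0,78,0,0,0]],
  ],
)

```text
time_s: 5.3
tcp_pos: [0.586, -0.0879, 0.0384]
ee_rot: [[-0.221, -0.975, 0.004], [-0.975, 0.221, -0.0], [-0.001, -0.004, -1.0]]
wrist_force: [0.3, 0.2, 0.5]
gripper_width: 0.345
gripper_force: 0.0
```

>>> servo_tool(
  commands=[
    [[0.655,-6,0,0,0,0,0],[0.655,-11,0,0,0,0,0],[0.655,-16,0,0,0,0,0],[0.655,-20,0,0,0,0,0],[0.655,-22,0,0,0,0,0]],
  ],
)

```text
time_s: 5.8
tcp_pos: [0.5893, -0.0677, 0.0378]
ee_rot: [[-0.22, -0.976, 0.001], [-0.976, 0.22, -0.002], [0.001, -0.001, -1.0]]
wrist_force: [-1.1, -6.8, 5.6]
gripper_width: 0.343
gripper_force: 3.1
```

```bash
python3 go.py 80 91 36 90
```

```text
t 5.8 tray [80.2 87.9] z 37.8 yaw 90.04 tilt [ 0.06 -0.1 ] F [-1.1 -6.8  5.6] w 29.9 gf 3.1 j [  9.  28. -16.   0. -46. -22.]
  -> shift tool [-3.1  0.2  1.7] turn z 0.001
```

>>> servo_tool(
  commands=[
    [[0.655,-2,0,0,0,0,0],[0.655,-3,0,0,0,0,0],[0.655,-4,0,0,0,0,0],[0.655,-5,0,0,0,0,0],[0.655,-5,0,0,0,0,0]],
  ],
)

```text
time_s: 6.3
tcp_pos: [0.5902, -0.063, 0.0376]
ee_rot: [[-0.22, -0.975, 0.001], [-0.975, 0.22, -0.001], [0.001, -0.001, -1.0]]
wrist_force: [-1.1, -5.3, 4.6]
gripper_width: 0.344
gripper_force: 2.7
```

```bash
python3 go.py 80 93 36 90
```

```text
t 6.3 tray [80.1 92.7] z 37.6 yaw 90.01 tilt [ 0.05 -0.08] F [-1.1 -5.3  4.6] w 29.9 gf 2.7 j [ 10.  28. -16.   0. -46. -22.]
  -> shift tool [-0.3  0.1  1.6] turn z 0.0
```

>>> servo_tool(
  commands=[
    [[0.655,-1,0,0,0,0,0],[0.655,-2,0,0,0,0,0],[0.655,-3,0,0,0,0,0],[0.655,-3,0,0,0,0,0],[0.655,-3,0,0,0,0,0]],
  ],
)

```text
time_s: 6.8
tcp_pos: [0.5902, -0.0627, 0.0376]
ee_rot: [[-0.221, -0.975, -0.001], [-0.975, 0.221, -0.004], [0.005, 0.0, -1.0]]
wrist_force: [-0.9, -14.1, 5.3]
gripper_width: 0.341
gripper_force: 7.0
```

```bash
python3 go.py 80 93 36 90
```

```text
t 6.8 tray [80.  93.1] z 37.6 yaw 89.98 tilt [-0.06 -0.25] F [ -0.9 -14.1   5.3] w 29.7 gf 7.0 j [ 10.  29. -16.   0. -46. -23.]
  -> shift tool [ 0.1 -0.   1.6] turn z -0.0
```

>>> servo_tool(
  commands=[
    [[0.655,12,0,0,0,0,0],[0.655,12,0,-40,0,0,0],[0.655,0,25,-75,0,0,0.14],[0.655,-20,50,-75,0,0,0.28],[0.655,-37,67,-75,0,0,0.42]],
  ],
)

```text
time_s: 7.3
tcp_pos: [0.5327, -0.007, 0.1125]
ee_rot: [[-0.604, -0.797, 0.003], [-0.797, 0.604, 0.002], [-0.003, -0.001, -1.0]]
wrist_force: [0.8, 0.7, 0.0]
gripper_width: 0.349
gripper_force: 0.0
```

>>> servo_tool(
  commands=[
    [[0.655,0,0,0,0,0,0.145],[0.655,0,0,0,0,0,0.29],[0.655,0,0,0,0,0,0.435],[0.655,0,0,0,0,0,0.58],[0.655,0,0,0,0,0,0.725]],
  ],
)

```text
time_s: 7.8
tcp_pos: [0.5332, -0.0077, 0.1111]
ee_rot: [[-0.981, -0.196, 0.0], [-0.196, 0.981, 0.001], [-0.001, 0.001, -1.0]]
wrist_force: [0.0, 0.4, 0.3]
gripper_width: 0.347
gripper_force: 0.0
```

>>> servo_tool(
  commands=[
    [[0.655,0,0,0,0,0,0.14],[0.655,0,0,0,0,0,0.28],[0.655,0,0,0,0,0,0.425],[0.655,0,0,20,0,0,0.425],[0.655,0,0,20,0,0,0.425]],
  ],
)

```text
time_s: 8.3
tcp_pos: [0.5314, -0.0081, 0.0891]
ee_rot: [[-0.975, 0.22, -0.005], [0.22, 0.975, 0.0], [0.005, -0.001, -1.0]]
wrist_force: [-0.4, -0.2, -1.1]
gripper_width: 0.345
gripper_force: 0.0
```

```bash
python3 go.py 20 131 36 0
```

```text
t 8.3 tray [ 10.6 133.3] z 89.1 yaw -0.0 tilt [-0.26  0.01] F [-0.4 -0.2 -1.1] w 30.0 gf 0.0 j [  17.   20.  -21.   -0.  -49. -119.]
  -> shift tool [-9.6 -2.3 53.1] turn z -0.0
```

>>> servo_tool(
  commands=[
    [[0.655,0,-3,30,0,0,0],[0.655,0,-3,53,0,0,0],[0.655,-8,-3,53,0,0,0],[0.655,-16,-3,53,0,0,0],[0.655,-24,-3,53,0,0,0]],
  ],
)

```text
time_s: 8.8
tcp_pos: [0.5572, -0.0164, 0.0396]
ee_rot: [[-0.976, 0.219, 0.001], [0.219, 0.976, 0.0], [-0.001, 0.0, -1.0]]
wrist_force: [-4.5, 2.7, 5.6]
gripper_width: 0.348
gripper_force: 5.5
```

>>> servo_tool(
  commands=[
    [[0.655,-2,0,0,0,0,0],[0.655,-4,0,0,0,0,0],[0.655,-6,0,0,0,0,0],[0.655,-8,0,0,0,0,0],[0.655,-8,0,0,0,0,0]],
  ],
)

```text
time_s: 9.3
tcp_pos: [0.557, -0.0168, 0.0392]
ee_rot: [[-0.975, 0.221, -0.014], [0.221, 0.975, 0.001], [0.014, -0.002, -1.0]]
wrist_force: [-18.3, 12.4, 16.3]
gripper_width: 0.344
gripper_force: 10.5
```

```bash
python3 go.py 41 131 36 0
```

```text
t 9.3 tray [ 37.5 130.5] z 39.2 yaw -0.03 tilt [-0.81  0.08] F [-18.3  12.4  16.3] w 29.9 gf 10.5 j [  15.   26.  -20.   -0.  -45. -117.]
  -> shift tool [-3.5  0.5  3.2] turn z -0.001
```

>>> servo_tool(
  commands=[
    [[0.6,12,0,0,0,0,0],[0.54,20,0,-40,0,0,0],[0.54,40,-30,-75,0,0,0],[0.54,70,-65,-75,0,0,0],[0.54,105,-100,-75,0,0,0]],
  ],
)

```text
time_s: 9.8
tcp_pos: [0.4412, -0.0932, 0.1157]
ee_rot: [[-0.976, 0.219, 0.007], [0.219, 0.976, 0.001], [-0.007, 0.002, -1.0]]
wrist_force: [0.0, -1.5, -0.6]
gripper_width: 0.46
gripper_force: 0.0
```

>>> servo_tool(
  commands=[
    [[0.54,30,-12,0,0,0,0],[0.54,30,-12,0,0,0,0],[0.54,30,-12,0,0,0,0],[0.54,30,-12,0,0,0,0],[0.54,30,-12,0,0,0,0]],
  ],
)

```text
time_s: 10.3
tcp_pos: [0.4091, -0.0975, 0.1135]
ee_rot: [[-0.976, 0.219, 0.001], [0.219, 0.976, 0.0], [-0.001, 0.0, -1.0]]
wrist_force: [1.0, -0.2, 1.1]
gripper_width: 0.461
gripper_force: 0.0
```

```bash
python3 go.py -92 19 36 0;python3 -c "
from h import *
crop(cap(),245,165,413,305,4.7,'t4.png')"
```

```text
t 10.3 tray [-89.   19.2] z 113.5 yaw 0.07 tilt [0.07 0.  ] F [ 1.  -0.2  1.1] w 40.1 gf 0.0 j [   9.    8.  -34.    0.  -48. -112.]
  -> shift tool [ 3.1 -0.2 77.5] turn z 0.001
```

View pics/t4.png

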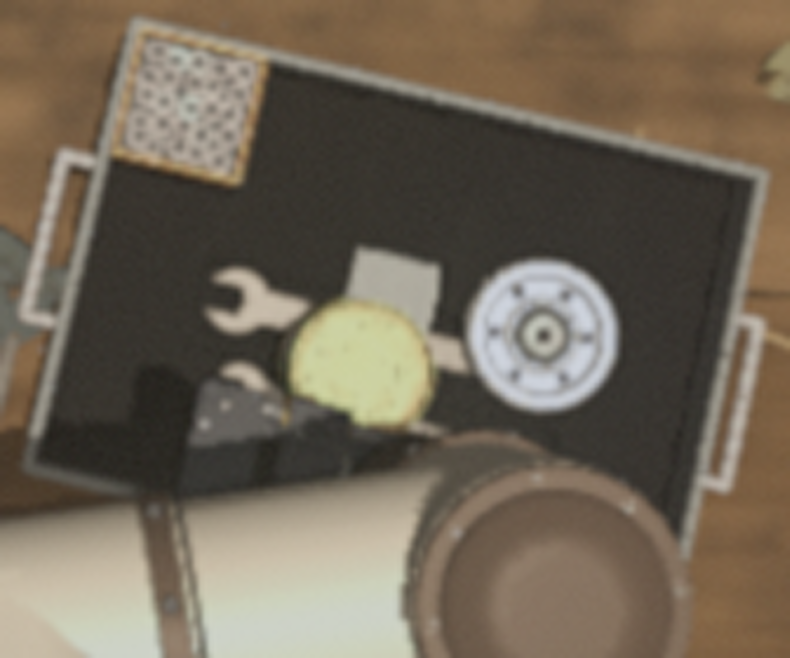

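The carton is now square in the far left corner, with corners at about (145,27), (268,65), (240,187) and (112,152). Next I'll push the tin with the two fingers as a cradle, in a diagonal line.

>>> servo_tool(
  commands=[
    [[0.54,2,0,40,0,0,0],[0.54,2,0,77,0,0,0],[0.54,2,0,77,0,0,0],[0.54,-8,0,77,0,0,0],[0.54,-18,0,77,0,0,0]],
  ],
)

```text
time_s: 10.85
tcp_pos: [0.4275, -0.1017, 0.0378]
ee_rot: [[-0.976, 0.218, 0.003], [0.218, 0.976, -0.0], [-0.003, 0.001, -1.0]]
wrist_force: [-1.8, 1.9, 2.0]
gripper_width: 0.459
gripper_force: 1.0
```

>>> servo_tool(
  commands=[
    [[0.54,-10,3,0,0,0,0],[0.54,-20,7,0,0,0,0],[0.54,-30,11,0,0,0,0],[0.54,-40,15,0,0,0,0],[0.54,-50,19,0,0,0,0]],
  ],
)

```text
time_s: 11.35
tcp_pos: [0.4782, -0.0943, 0.0364]
ee_rot: [[-0.976, 0.22, -0.001], [0.22, 0.976, -0.0], [0.001, -0.001, -1.0]]
wrist_force: [-4.0, -1.2, 5.1]
gripper_width: 0.461
gripper_force: 2.6
```

```bash
python3 go.py 30 62 36 0;python3 -c "
from h import *
c=cap();o=objs(c)
for k in o: print(k,((o[k][0][:2]-np.load('cal.npz')['t'])@np.load('cal.npz')['R']*1e3).round(1),o[k][1])
crop(c,245,165,413,305,4.7,'t5.png')"
```

```text
t 11.35 tray [-22.3  37.6] z 36.4 yaw 0.03 tilt [-0.08 -0.01] F [-4.  -1.2  5.1] w 40.1 gf 2.6 j [   8.   20.  -31.    0.  -39. -111.]
  -> shift tool [-52.3  24.4   0.3] turn z 0.001
tin [33.5 41.2] 13.58317756652832
pulley [  26.4 -101.5] 9.848958015441895
```

>>> servo_tool(
  commands=[
    [[0.54,-10,5,0,0,0,0],[0.54,-20,10,0,0,0,0],[0.54,-30,14,0,0,0,0],[0.54,-38,18,0,0,0,0],[0.54,-45,21,0,0,0,0]],
  ],
)

```text
time_s: 11.9
tcp_pos: [0.5273, -0.0834, 0.0361]
ee_rot: [[-0.976, 0.219, -0.0], [0.219, 0.976, -0.0], [0.0, -0.0, -1.0]]
wrist_force: [-3.5, -0.9, 3.1]
gripper_width: 0.459
gripper_force: 1.8
```

>>> servo_tool(
  commands=[
    [[0.54,-3,1,0,0,0,0],[0.54,-6,2,0,0,0,0],[0.54,-9,3,0,0,0,0],[0.54,-11,4,0,0,0,0],[0.54,-12,5,0,0,0,0]],
  ],
)

```text
time_s: 12.4
tcp_pos: [0.5399, -0.0814, 0.0362]
ee_rot: [[-0.976, 0.22, 0.001], [0.22, 0.976, 0.0], [-0.001, 0.0, -1.0]]
wrist_force: [-1.9, -1.2, 0.4]
gripper_width: 0.462
gripper_force: 1.0
```

```bash
python3 go.py 38 65 36 0
```

```text
t 12.4 tray [35.1 63.8] z 36.2 yaw 0.03 tilt [0.05 0.  ] F [-1.9 -1.2  0.4] w 40.2 gf 1.0 j [   8.   25.  -23.    0.  -42. -111.]
  -> shift tool [-2.9  1.2  0.2] turn z 0.001
```

>>> servo_tool(
  commands=[
    [[0.54,-2,0,0,0,0,0],[0.54,-3,1,0,0,0,0],[0.54,-4,2,0,0,0,0],[0.54,-4,3,0,0,0,0],[0.54,-4,3,0,0,0,0]],
  ],
)

```text
time_s: 12.9
tcp_pos: [0.5444, -0.0792, 0.0362]
ee_rot: [[-0.976, 0.219, 0.001], [0.219, 0.976, 0.0], [-0.001, 0.0, -1.0]]
wrist_force: [-0.0, -0.7, 0.4]
gripper_width: 0.458
gripper_force: 0.5
```

```bash
python3 go.py 38 65 36 0
```

```text
t 12.9 tray [39.  66.9] z 36.2 yaw 0.05 tilt [0.05 0.  ] F [-0.  -0.7  0.4] w 39.9 gf 0.5 j [   9.   25.  -22.    0.  -43. -111.]
  -> shift tool [ 1.  -1.9  0.2] turn z 0.001
```

>>> servo_tool(
  commands=[
    [[0.54,25,0,0,0,0,0],[0.54,40,0,-40,0,0,0],[0.54,60,-40,-75,0,0,-0.14],[0.54,68,-90,-75,0,0,-0.28],[0.54,68,-140,-75,0,0,-0.42]],
  ],
)

```text
time_s: 13.4
tcp_pos: [0.452, -0.1861, 0.1132]
ee_rot: [[-0.983, -0.185, 0.006], [-0.185, 0.983, -0.0], [-0.006, -0.001, -1.0]]
wrist_force: [0.5, -0.4, -0.4]
gripper_width: 0.461
gripper_force: 0.0
```

>>> servo_tool(
  commands=[
    [[0.54,-18,-40,0,0,0,-0.14],[0.54,-22,-44,0,0,0,-0.28],[0.54,-22,-44,0,0,0,-0.36],[0.54,-22,-44,0,0,0,-0.36],[0.54,-22,-44,0,0,0,-0.36]],
  ],
)

```text
time_s: 13.9
tcp_pos: [0.4811, -0.2248, 0.1111]
ee_rot: [[-0.86, -0.511, 0.001], [-0.511, 0.86, -0.0], [-0.001, -0.001, -1.0]]
wrist_force: [0.1, -0.2, 0.9]
gripper_width: 0.461
gripper_force: 0.0
```

```bash
python3 go.py -29 -118 35 44;python3 -c "
from h import *
c=cap();o=objs(c)
for k in o: print(k,((o[k][0][:2]-np.load('cal.npz')['t'])@np.load('cal.npz')['R']*1e3).round(1),o[k][1])
crop(c,245,165,413,305,4.7,'t6.png')"
```

```text
t 13.9 tray [  9.3 -89.1] z 111.1 yaw 43.45 tilt [ 0.06 -0.  ] F [ 0.1 -0.2  0.9] w 40.1 gf 0.0 j [ -8.  18. -20.  -0. -52. -52.]
  -> shift tool [47.8  5.4 76. ] turn z -0.01Traceback (most recent call last):
  File "<string>", line 3, in <module>
    c=cap();o=objs(c)
              ~~~~^^^
  File "h.py", line 33, in objs
    m=big(roi((Bb>=Rr+4)&(V>110),*box)); (u,v),rad=cv2.minEnclosingCircle(hull(m)); out["pulley"]=(ray(c,[(u,v)],.043)[0],rad)
  File "h.py", line 23, in big
    n,l,s,ce=cv2.connectedComponentsWithStats(m.astype(np.uint8)); i=1+np.argmax(s[1:,4]); return l==i
                                                                       ~~~~~~~~~^^^^^^^^^
    return _wrapfunc(a, 'argmax', axis=axis, out=out, **kwds)
    return bound(*args, **kwds)
ValueError: attempt to get argmax of an empty sequence
```

```bash
cat >> h.py <<'E'
Z=np.load("cal.npz")
def T(X): return ((np.atleast_2d(X)[:,:2]-Z["t"])@Z["R"]*1e3).round(1)
def tin(c):
    Rr,Gg,Bb=[c["pixels"][...,i].astype(int) for i in range(3)]
    m=big(roi((Gg-Bb>35)&(abs(Rr-Gg)<35)&(Gg>130),250,168,410,300)); (u,v),rad=cv2.minEnclosingCircle(hull(m)); print("tin",T(ray(c,[(u,v)],.079)),(u,v),rad,m.sum())
def pul(c):
    Rr,Gg,Bb=[c["pixels"][...,i].astype(int) for i in range(3)]
    m=roi((Bb>=Rr+4)&(Bb>110),250,168,410,300)
    if m.sum()<20: return print("no pulley",m.sum())
    m=big(m);(u,v),rad=cv2.minEnclosingCircle(hull(m)); print("pulley",T(ray(c,[(u,v)],.043)),(u,v),rad,m.sum())
E
python3 -c "
from h import *
c=cap();tin(c);pul(c);crop(c,245,165,413,305,4.7,'t6.png')"
```

```text
tin [[85.9 65.9]] (313.5, 192.5) 15.182326316833496 401
no pulley 0
```

>>> servo_tool(
  commands=[
    [[0.54,40,4,0,0,0,-0.01],[0.54,48,5,0,0,0,-0.01],[0.54,48,5,40,0,0,-0.01],[0.54,48,5,76,0,0,-0.01],[0.54,48,5,76,0,0,-0.01]],
  ],
)

```text
time_s: 14.5
tcp_pos: [0.4334, -0.244, 0.0314]
ee_rot: [[-0.854, -0.52, -0.009], [-0.52, 0.854, 0.003], [0.006, 0.007, -1.0]]
wrist_force: [-0.2, -0.1, -0.3]
gripper_width: 0.461
gripper_force: 0.0
```

```bash
python3 go.py 36 -55 35 44;python3 -c "
from h import *
c=cap();tin(c);pul(c)"
```

```text
t 14.5 tray [ -33.  -118.4] z 31.4 yaw 44.02 tilt [-0.52  0.15] F [-0.2 -0.1 -0.3] w 40.1 gf 0.0 j [-11.  22. -29.  -0. -39. -48.]
  -> shift tool [-93.7  -2.4  -4.2] turn z 0.0
tin [[80.7 67.2]] (312.5307922363281, 194.4312744140625) 15.890512466430664 709
pulley [[ 35.2 -78.5]] (362.0, 226.5) 11.280613899230957 102
```

>>> servo_tool(
  commands=[
    [[0.54,-9,0,-1,0,0,0],[0.54,-18,0,-1,0,0,0],[0.54,-28,0,-1,0,0,0],[0.54,-38,0,-1,0,0,0],[0.54,-48,0,-1,0,0,0]],
  ],
)

```text
time_s: 15.05
tcp_pos: [0.4792, -0.2196, 0.0366]
ee_rot: [[-0.853, -0.521, 0.001], [-0.521, 0.853, -0.0], [-0.001, -0.001, -1.0]]
wrist_force: [0.3, -0.6, -0.1]
gripper_width: 0.455
gripper_force: 0.0
```

>>> servo_tool(
  commands=[
    [[0.54,-10,0,0,0,0,0],[0.54,-20,0,0,0,0,0],[0.54,-30,0,0,0,0,0],[0.54,-38,0,0,0,0,0],[0.54,-43,0,0,0,0,0]],
  ],
)

```text
time_s: 15.55
tcp_pos: [0.5153, -0.1974, 0.0359]
ee_rot: [[-0.853, -0.521, -0.0], [-0.521, 0.853, -0.0], [0.0, -0.0, -1.0]]
wrist_force: [0.0, 0.3, -0.1]
gripper_width: 0.46
gripper_force: 0.0
```

```bash
python3 go.py 36 -55 35 44;python3 -c "
from h import *
c=cap();tin(c);pul(c)"
```

```text
t 15.55 tray [ 36.6 -54.8] z 35.9 yaw 44.13 tilt [-0. -0.] F [ 0.   0.3 -0.1] w 40.0 gf 0.0 j [ -4.  25. -22.   0. -43. -54.]
  -> shift tool [0.6 0.3 0.9] turn z 0.002
tin [[102.   68.3]] (314.0, 186.0) 12.16562557220459 170
pulley [[-17.3 -87.5]] (361.0, 247.5) 2.6926822662353516 19
```

```bash
python3 -c "
from h import *
c=cap();crop(c,245,165,413,305,4.7,'t7.png')"
```

```text
(no output)
```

View pics/t7.png

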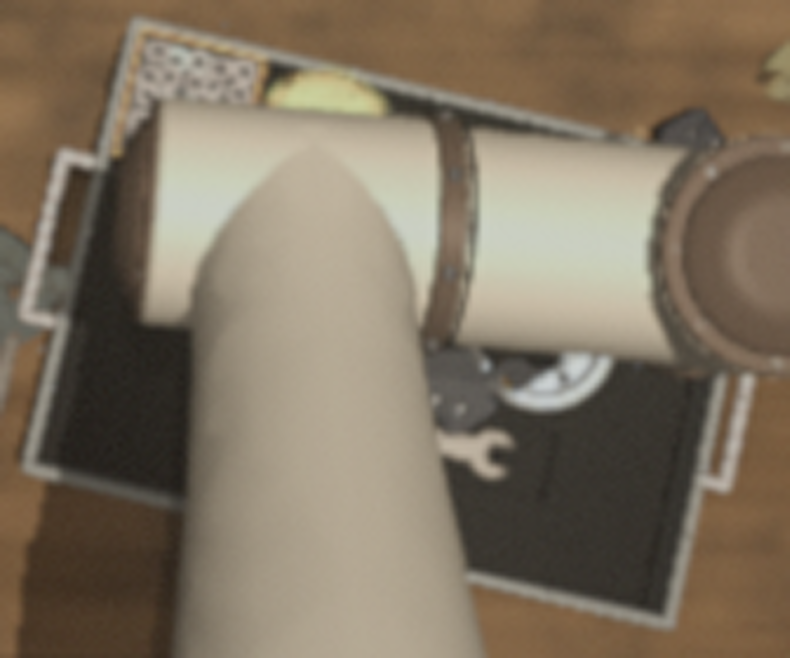

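The picture shows the pulley still at its old place, centred near (543,336), so the fingers passed over it. I'll check the fingertip height on free foam.

>>> servo_tool(
  commands=[
    [[0.54,0,0,-30,0,0,0],[0.54,-20,0,-30,0,0,0],[0.54,-35,0,-30,0,0,0],[0.54,-35,0,-15,0,0,0],[0.54,-35,0,0,0,0,0]],
  ],
)

```text
time_s: 16.15
tcp_pos: [0.5447, -0.1791, 0.0353]
ee_rot: [[-0.854, -0.521, -0.0], [-0.521, 0.854, 0.0], [-0.0, 0.0, -1.0]]
wrist_force: [-0.5, -0.8, -0.4]
gripper_width: 0.464
gripper_force: 0.0
```

>>> servo_tool(
  commands=[
    [[0.54,0,0,1,0,0,0],[0.54,0,0,2,0,0,0],[0.54,0,0,3,0,0,0],[0.54,0,0,4,0,0,0],[0.54,0,0,4,0,0,0]],
  ],
)

```text
time_s: 16.65
tcp_pos: [0.5446, -0.1796, 0.0324]
ee_rot: [[-0.854, -0.521, 0.001], [-0.521, 0.854, -0.0], [-0.001, -0.0, -1.0]]
wrist_force: [0.0, 0.1, 1.0]
gripper_width: 0.458
gripper_force: 0.0
```

```bash
python3 go.py;python3 -c "
from h import *
c=cap();tin(c);pul(c);c=cap('side');crop(c,240,140,360,220,6.5,'s7.png')"
```

```text
t 16.65 tray [ 61.3 -31. ] z 32.4 yaw 44.1 tilt [ 0.04 -0.  ] F [0.  0.1 1. ] w 39.9 gf 0.0 j [ -2.  27. -19.  -0. -44. -57.]
tin [[115.3 150.4]] (283.0, 173.0) 9.999999747378752e-05 1
pulley [[ 10.  -80.5]] (360.65789794921875, 236.34210205078125) 14.897026062011719 307
```

View pics/s7.png

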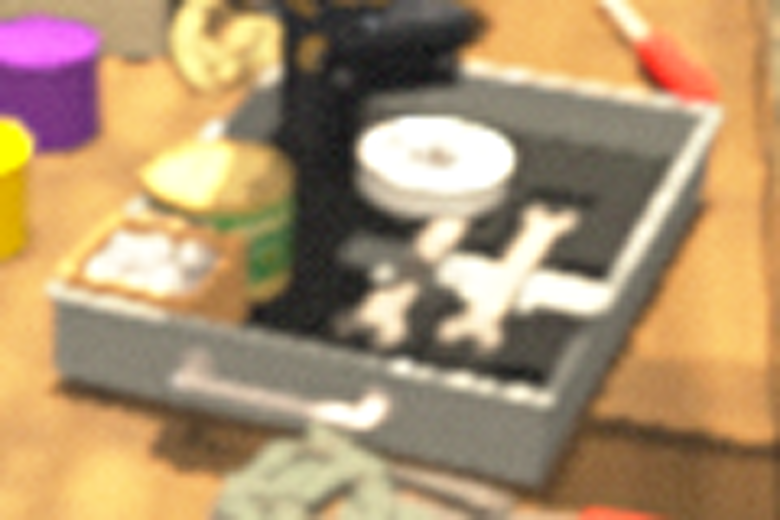

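The side view shows the tin against the box, the pulley still resting on the foam at about (435,165), and the hand behind them. I'll probe a bit deeper.

>>> servo_tool(
  commands=[
    [[0.54,0,0,1,0,0,0],[0.54,0,0,2,0,0,0],[0.54,0,0,3,0,0,0],[0.54,0,0,3,0,0,0],[0.54,0,0,3,0,0,0]],
  ],
)

```text
time_s: 17.25
tcp_pos: [0.5444, -0.1796, 0.0289]
ee_rot: [[-0.854, -0.521, -0.0], [-0.521, 0.854, 0.0], [0.0, 0.0, -1.0]]
wrist_force: [0.3, 0.7, -0.1]
gripper_width: 0.461
gripper_force: 0.0
```

```bash
python3 go.py
```

```text
t 17.25 tray [ 61.1 -31. ] z 28.9 yaw 44.11 tilt [-0.01  0.  ] F [ 0.3  0.7 -0.1] w 40.1 gf 0.0 j [ -2.  28. -19.  -0. -43. -57.]
```

>>> servo_tool(
  commands=[
    [[0.54,0,0,2,0,0,0],[0.54,0,0,3,0,0,0],[0.54,0,0,4,0,0,0],[0.54,0,0,5,0,0,0],[0.54,0,0,5,0,0,0]],
  ],
)

```text
time_s: 17.75
tcp_pos: [0.5443, -0.1796, 0.0238]
ee_rot: [[-0.854, -0.521, -0.0], [-0.521, 0.854, 0.0], [0.0, 0.0, -1.0]]
wrist_force: [0.0, -0.1, -0.2]
gripper_width: 0.462
gripper_force: 0.0
```

>>> servo_tool(
  commands=[
    [[0.54,0,0,1,0,0,0],[0.54,0,0,2,0,0,0],[0.54,0,0,3,0,0,0],[0.54,0,0,3,0,0,0],[0.54,0,0,3,0,0,0]],
  ],
)

```text
time_s: 18.25
tcp_pos: [0.5444, -0.1795, 0.0209]
ee_rot: [[-0.854, -0.521, -0.0], [-0.521, 0.854, -0.0], [0.0, 0.0, -1.0]]
wrist_force: [-0.1, -1.0, 0.1]
gripper_width: 0.461
gripper_force: 0.0
```

```bash
python3 go.py
```

```text
t 18.25 tray [ 61.1 -31. ] z 20.9 yaw 44.11 tilt [-0. -0.] F [-0.1 -1.   0.1] w 40.1 gf 0.0 j [ -2.  28. -20.   0. -42. -57.]
```

>>> servo_tool(
  commands=[
    [[0.54,0,0,1,0,0,0],[0.54,0,0,2,0,0,0],[0.54,0,0,3,0,0,0],[0.54,0,0,4,0,0,0],[0.54,0,0,4,0,0,0]],
  ],
)

```text
time_s: 18.75
tcp_pos: [0.5443, -0.1795, 0.0168]
ee_rot: [[-0.854, -0.521, -0.0], [-0.521, 0.854, 0.0], [0.0, 0.0, -1.0]]
wrist_force: [-0.1, 0.2, 0.3]
gripper_width: 0.46
gripper_force: 0.0
```

```bash
python3 go.py
python3 - <<'E'
from h import *
c=cap('side'); s=r.sense(); p=np.array(s["tcp_pos"]);E=np.array(s["ee_rot"])
for dz in (-11,0,10): print(dz,[proj(c,p+E@np.array([0,y,-dz])/1e3).round(0).tolist() for y in(-27,0,27)])
crop(c,270,130,350,190,10,'s8.png')
E
```

```text
t 18.75 tray [ 61. -31.] z 16.8 yaw 44.11 tilt [-0.02  0.  ] F [-0.1  0.2  0.3] w 40.0 gf 0.0 j [ -2.  29. -20.  -0. -42. -57.]
-11 [[[285.0, 171.0]], [[288.0, 175.0]], [[291.0, 178.0]]]
0 [[[285.0, 169.0]], [[288.0, 172.0]], [[292.0, 175.0]]]
10 [[[286.0, 166.0]], [[289.0, 169.0]], [[292.0, 173.0]]]
```

View pics/s8.png

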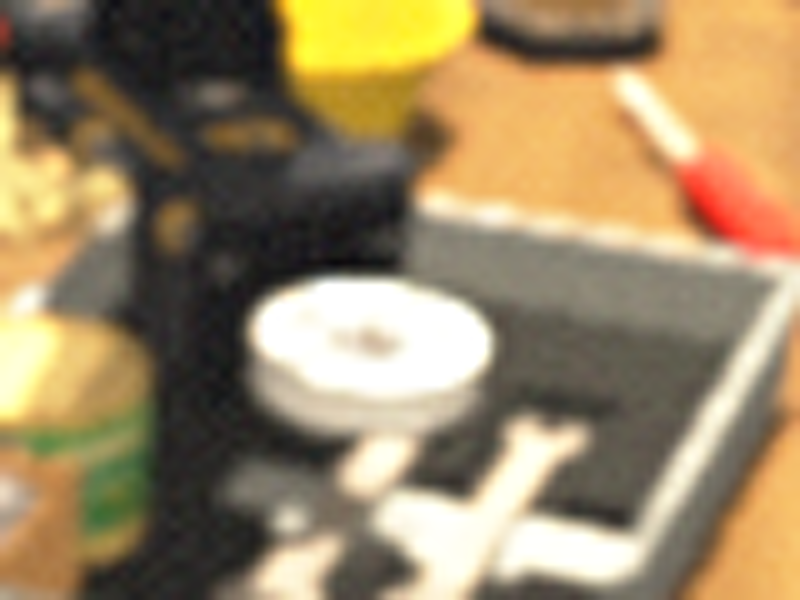

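>>> servo_tool(
  commands=[
    [[0.54,0,0,-19,0,0,0],[0.75,0,0,-19,0,0,0],[0.75,0,0,-19,0,0,0],[0.75,0,0,-19,0,0,0],[0.75,0,0,-15,0,0,0]],
  ],
)

```text
time_s: 19.3
tcp_pos: [0.5444, -0.1795, 0.0317]
ee_rot: [[-0.854, -0.521, 0.0], [-0.521, 0.854, 0.0], [-0.0, -0.0, -1.0]]
wrist_force: [-0.0, -0.1, -1.1]
gripper_width: 0.261
gripper_force: 0.0
```

>>> servo_tool(
  commands=[
    [[0.75,0,0,2,0,0,0],[0.75,0,0,4,0,0,0],[0.75,0,0,6,0,0,0],[0.75,0,0,6,0,0,0],[0.75,0,0,6,0,0,0]],
  ],
)

```text
time_s: 19.8
tcp_pos: [0.5444, -0.1796, 0.0259]
ee_rot: [[-0.854, -0.521, -0.0], [-0.521, 0.854, 0.0], [0.0, 0.0, -1.0]]
wrist_force: [-0.5, 0.0, -0.7]
gripper_width: 0.245
gripper_force: 0.0
```

```bash
python3 go.py
```

```text
t 19.8 tray [ 61.1 -31. ] z 25.9 yaw 44.11 tilt [-0.01  0.  ] F [-0.5  0.  -0.7] w 21.3 gf 0.0 j [ -2.  28. -19.  -0. -43. -57.]
```

>>> servo_tool(
  commands=[
    [[0.75,0,0,2,0,0,0],[0.75,0,0,4,0,0,0],[0.75,0,0,5,0,0,0],[0.75,0,0,5,0,0,0],[0.75,0,0,5,0,0,0]],
  ],
)

```text
time_s: 20.3
tcp_pos: [0.5445, -0.1796, 0.021]
ee_rot: [[-0.854, -0.521, 0.0], [-0.521, 0.854, -0.0], [-0.0, -0.0, -1.0]]
wrist_force: [0.8, 0.1, 0.2]
gripper_width: 0.247
gripper_force: 0.0
```

```bash
python3 go.py
```

```text
t 20.3 tray [ 61.2 -31. ] z 21.0 yaw 44.11 tilt [ 0. -0.] F [0.8 0.1 0.2] w 21.5 gf 0.0 j [ -2.  28. -20.   0. -42. -57.]
```

>>> servo_tool(
  commands=[
    [[0.75,0,0,2,0,0,0],[0.75,0,0,4,0,0,0],[0.75,0,0,5,0,0,0],[0.75,0,0,6,0,0,0],[0.75,0,0,6,0,0,0]],
  ],
)

```text
time_s: 20.8
tcp_pos: [0.5443, -0.1796, 0.0148]
ee_rot: [[-0.854, -0.521, -0.0], [-0.521, 0.854, 0.0], [0.0, 0.0, -1.0]]
wrist_force: [-1.1, -0.1, 0.3]
gripper_width: 0.251
gripper_force: 0.0
```

```bash
python3 go.py
python3 - <<'E'
from h import *
c=cap('side'); s=r.sense(); p=np.array(s["tcp_pos"]);E=np.array(s["ee_rot"])
g=cv2.cvtColor(c["pixels"],cv2.COLOR_RGB2GRAY)
print("rows 160-185, cols 280-306");print(g[160:186,280:306])
E
```

```text
t 20.8 tray [ 61.  -31.1] z 14.8 yaw 44.11 tilt [-0.02  0.  ] F [-1.1 -0.1  0.3] w 21.8 gf 0.0 j [ -2.  29. -20.   0. -41. -57.]
rows 160-185, cols 280-306
[[ 96  83  73  64  49  44  47  43  34  30  29  30  30  26  55  98 183 252
  255 255 254 253 255 255 255 255]
 [ 93  67  56  44  34  43  51  43  36  34  32  30  31  34  79 161 253 255
  255 254 249 250 255 255 255 255]
 [119  89  61  45  39  42  48  41  34  23  35  33  27  44  89 193 255 255
  255 253 251 252 252 253 253 251]
 [161 128 103  70  47  38  41  40  38  36  32  38  31  44  90 181 253 255
  255 255 255 255 252 234 230 230]
 [179 148 120  98  70  47  46  40  35  31  30  25  35  46  73 140 220 254
  255 255 255 255 253 241 230 222]
 [172 148 133 119  91  58  46  42  36  32  31  29  33  43  70 115 170 233
  254 255 255 255 254 253 252 245]
 [161 146 137 135 106  70  47  36  33  29  22  29  32  43  72 120 160 187
  220 239 254 255 255 255 255 255]
 [148 145 147 138 112  70  42  32  25  33  28  34  26  41  79 130 164 173
  183 209 247 255 255 255 255 255]
 [142 147 145 137 108  66  41  32  33  30  30  31  30  33  63 117 161 18
[... 1190 characters left out ...]
14 116 117
  121 123 116 114 114 121 142 165]
 [ 97  90  87  81  71  49  37  41  42  44  38  44  61  79  91  99 106 123
  141 151 130 115 118 108 110 115]
 [ 85  85  91  92  71  50  41  38  39  38  35  39  47  49  57  69  91 137
  191 203 159 122 111 104 107 115]
 [ 96 108 108 107  76  54  36  36  37  41  41  41  44  39  38  45  80 148
  203 204 172 131 120 120 117 117]
 [128 131 123 108  68  47  37  37  38  45  34  42  34  38  36  33  55 104
  147 157 158 170 173 156 131 114]
 [139 135 112  87  61  37  42  40  45  37  41  46  33  41  37  35  58 109
  149 177 207 227 229 202 140 107]
 [116 105  78  58  37  37  43  36  41  41  41  42  33  38  33  54 109 177
  224 234 238 241 230 186 123  90]]
```

>>> servo_tool(
  commands=[
    [[0.75,0,0,1,0,0,0],[0.75,0,0,2,0,0,0],[0.75,0,0,3,0,0,0],[0.75,0,0,4,0,0,0],[0.75,0,0,4,0,0,0]],
  ],
)

```text
time_s: 21.35
tcp_pos: [0.5443, -0.1795, 0.0108]
ee_rot: [[-0.854, -0.521, -0.0], [-0.521, 0.854, 0.0], [0.0, 0.0, -1.0]]
wrist_force: [-0.6, 0.4, 0.0]
gripper_width: 0.245
gripper_force: 0.0
```

```bash
python3 go.py
```

```text
t 21.35 tray [ 61. -31.] z 10.8 yaw 44.11 tilt [-0.02  0.  ] F [-0.6  0.4  0. ] w 21.3 gf 0.0 j [ -2.  29. -20.  -0. -41. -57.]
```

Run:
```python
from h import *
c=cap('side'); s=r.sense(); p=np.array(s["tcp_pos"]);E=np.array(s["ee_rot"])
g=np.mean([cap('side')["pixels"].astype(float) for _ in range(6)],0).mean(2)
for i in range(158,184): print(i,g[i,284:296].round(0).astype(int))
for dz in (-11,0,10,20): print(dz,[proj(c,p+E@np.array([0,y,-dz])/1e3).round(1).tolist() for y in(-18,0,18)])
```

```text
158 [50 42 43 41 37 31 43 59 66 56 40 29]
159 [48 39 46 42 36 32 37 46 49 40 29 28]
160 [47 43 45 44 39 35 35 32 34 31 35 65]
161 [ 42  43  46  43  37  33  32  30  28  33  63 130]
162 [ 37  42  46  44  37  29  31  30  30  41  86 179]
163 [ 45  44  46  44  36  30  33  31  31  42  85 174]
164 [ 63  45  45  40  36  30  30  27  32  41  72 136]
165 [ 84  56  45  42  35  30  33  27  32  42  70 113]
166 [ 97  66  46  41  36  28  33  32  34  45  75 118]
167 [103  71  45  39  37  34  33  30  29  39  73 124]
168 [101  65  42  37  30  29  32  31  30  37  64 113]
169 [97 61 41 35 33 34 32 32 29 31 49 91]
170 [88 60 39 38 33 31 32 33 31 34 41 60]
171 [86 55 38 39 36 38 36 36 37 36 39 41]
172 [88 57 40 36 38 38 40 40 41 40 39 38]
173 [86 56 38 41 40 41 36 39 40 41 38 38]
174 [75 49 37 40 39 40 40 41 39 40 39 41]
175 [66 49 39 38 39 39 39 39 40 43 51 56]
176 [63 45 39 39 39 40 36 38 42 56 75 87]
177 [ 62  45  42  40  40  40  42  41  52  78  99 110]
178 [ 60  46  38  40  37  37  38  48  71  97 111 116]
179 [ 61  48  37  38  38  40  42  54  78 101 110 114]
180 [64 47 40 40 42 40 40 44 60 79 88 96]
181 [68 48 39 38 38 38 38 38 44 47 57 65]
182 [69 45 39 39 38 39 40 39 38 39 38 42]
183 [66 42 39 40 40 40 40 39 41 38 37 34]
-11 [[[286.2, 174.0]], [[288.2, 176.1]], [[290.2, 178.3]]]
0 [[[286.3, 171.3]], [[288.3, 173.4]], [[290.4, 175.5]]]
10 [[[286.4, 168.8]], [[288.4, 170.9]], [[290.5, 173.0]]]
20 [[[286.5, 166.3]], [[288.6, 168.3]], [[290.6, 170.4]]]
```

>>> servo_tool(
  commands=[
    [[0.75,0,0,2,0,0,0],[0.75,0,0,3,0,0,0],[0.75,0,0,4,0,0,0],[0.75,0,0,5,0,0,0],[0.75,0,0,6,0,0,0]],
  ],
)

```text
time_s: 22.2
tcp_pos: [0.5444, -0.1795, 0.0048]
ee_rot: [[-0.854, -0.521, -0.0], [-0.521, 0.854, 0.0], [0.0, 0.0, -1.0]]
wrist_force: [-0.3, 0.2, 0.7]
gripper_width: 0.247
gripper_force: 0.0
```

>>> servo_tool(
  commands=[
    [[0.75,0,0,1,0,0,0],[0.75,0,0,2,0,0,0],[0.75,0,0,3,0,0,0],[0.75,0,0,3,0,0,0],[0.75,0,0,3,0,0,0]],
  ],
)

```text
time_s: 22.7
tcp_pos: [0.5445, -0.1795, 0.0031]
ee_rot: [[-0.853, -0.521, 0.0], [-0.521, 0.853, -0.0], [-0.0, -0.0, -1.0]]
wrist_force: [-2.5, 1.0, 6.3]
gripper_width: 0.248
gripper_force: 3.3
```

```bash
python3 go.py
```

```text
t 22.7 tray [ 61.2 -31. ] z 3.1 yaw 44.13 tilt [ 0.01 -0.01] F [-2.5  1.   6.3] w 21.6 gf 3.3 j [ -2.  30. -20.   0. -40. -57.]
```

>>> servo_tool(
  commands=[
    [[0.75,0,0,-25,0,0,0],[0.54,20,0,-45,0,0,0],[0.54,65,0,-45,0,0,0],[0.54,110,0,-45,0,0,0],[0.54,127,0,-45,0,0,0]],
  ],
)

```text
time_s: 23.2
tcp_pos: [0.4322, -0.2464, 0.0469]
ee_rot: [[-0.855, -0.519, -0.002], [-0.519, 0.855, 0.001], [0.001, 0.002, -1.0]]
wrist_force: [0.2, 0.6, 0.1]
gripper_width: 0.441
gripper_force: 0.0
```

>>> servo_tool(
  commands=[
    [[0.54,0,0,15,0,0,0],[0.54,0,0,30,0,0,0],[0.54,0,0,38,0,0,0],[0.54,0,0,38,0,0,0],[0.54,0,0,38,0,0,0]],
  ],
)

```text
time_s: 23.7
tcp_pos: [0.4366, -0.2457, 0.0091]
ee_rot: [[-0.853, -0.521, 0.0], [-0.521, 0.853, -0.0], [-0.0, -0.0, -1.0]]
wrist_force: [-0.2, 0.4, 0.1]
gripper_width: 0.46
gripper_force: 0.0
```

```bash
python3 go.py 36 -55 8 44;python3 -c "
from h import *
c=cap();tin(c);pul(c)"
```

```text
t 23.7 tray [ -29.5 -119.3] z 9.1 yaw 44.14 tilt [ 0.01 -0.01] F [-0.2  0.4  0.1] w 40.0 gf 0.0 j [-11.  24. -30.   0. -36. -48.]
  -> shift tool [-91.8   0.5   1.1] turn z 0.003
tin [[80.7 67.2]] (312.5307922363281, 194.4312744140625) 15.890512466430664 709
pulley [[ 31.5 -79.3]] (362.0, 228.0) 12.369417190551758 115
```

>>> servo_tool(
  commands=[
    [[0.54,-9,0,1,0,0,0],[0.54,-18,0,1,0,0,0],[0.54,-28,0,1,0,0,0],[0.54,-38,0,1,0,0,0],[0.54,-48,0,1,0,0,0]],
  ],
)

```text
time_s: 24.25
tcp_pos: [0.4776, -0.2202, 0.0081]
ee_rot: [[-0.854, -0.521, -0.001], [-0.521, 0.854, -0.0], [0.001, 0.0, -1.0]]
wrist_force: [-2.2, -0.9, 1.7]
gripper_width: 0.46
gripper_force: 1.5
```

```bash
python3 go.py 36 -55 8 44;python3 -c "
from h import *
c=cap();tin(c);pul(c)"
```

```text
t 24.25 tray [  4.9 -85.4] z 8.1 yaw 44.13 tilt [-0.03 -0.01] F [-2.2 -0.9  1.7] w 40.0 gf 1.5 j [ -7.  26. -27.   0. -37. -52.]
  -> shift tool [-43.5   0.2   0.1] turn z 0.002
tin [[84.4 66.8]] (313.0, 193.0) 15.811488151550293 639
pulley [[ 72.3 -58.5]] (357.5, 210.5) 4.743516445159912 23
```

>>> servo_tool(
  commands=[
    [[0.54,-10,0,0,0,0,0],[0.54,-20,0,0,0,0,0],[0.54,-30,0,0,0,0,0],[0.54,-38,0,0,0,0,0],[0.54,-42,0,0,0,0,0]],
  ],
)

```text
time_s: 24.8
tcp_pos: [0.5138, -0.1984, 0.0079]
ee_rot: [[-0.853, -0.521, 0.0], [-0.521, 0.853, -0.0], [-0.0, -0.0, -1.0]]
wrist_force: [-2.4, -2.5, 2.6]
gripper_width: 0.461
gripper_force: 1.8
```

```bash
python3 go.py 36 -55 8 44;python3 -c "
from h import *
c=cap();tin(c);pul(c)"
```

```text
t 24.8 tray [ 35.4 -56.1] z 7.9 yaw 44.15 tilt [ 0.02 -0.01] F [-2.4 -2.5  2.6] w 40.1 gf 1.8 j [ -4.  28. -23.   0. -39. -54.]
  -> shift tool [-1.2  0.4 -0.1] turn z 0.003
tin [[92.6 70. ]] (312.5, 189.5) 14.57748031616211 244
no pulley 0
```

>>> servo_tool(
  commands=[
    [[0.6,15,0,0,0,0,0],[0.655,15,0,-40,0,0,-0.05],[0.655,8,-25,-40,0,0,-0.2],[0.655,-5,-45,-40,0,0,-0.34],[0.655,-5,-45,-40,0,0,-0.48]],
  ],
)

```text
time_s: 25.35
tcp_pos: [0.543, -0.2364, 0.0485]
ee_rot: [[-0.513, -0.859, 0.005], [-0.859, 0.513, -0.001], [-0.002, -0.004, -1.0]]
wrist_force: [0.5, 0.8, -0.5]
gripper_width: 0.348
gripper_force: 0.0
```

>>> servo_tool(
  commands=[
    [[0.655,0,0,0,0,0,-0.14],[0.655,0,0,0,0,0,-0.28],[0.655,0,0,0,0,0,-0.32],[0.655,0,0,0,0,0,-0.32],[0.655,0,0,0,0,0,-0.32]],
  ],
)

```text
time_s: 25.85
tcp_pos: [0.5401, -0.2349, 0.0479]
ee_rot: [[-0.223, -0.975, 0.0], [-0.975, 0.223, 0.0], [-0.0, -0.0, -1.0]]
wrist_force: [-0.2, 0.5, -0.2]
gripper_width: 0.346
gripper_force: 0.0
```

```bash
python3 go.py 77 -85 8 90;python3 -c "
from h import *
c=cap();tin(c);pul(c)"
```

```text
t 25.85 tray [ 69.1 -86. ] z 47.9 yaw 89.85 tilt [0.02 0.01] F [-0.2  0.5 -0.2] w 30.1 gf 0.0 j [ -8.  27. -16.  -0. -47.  -5.]
  -> shift tool [-1.  -7.9 39.9] turn z -0.003
tin [[115.8 127.5]] (292.0, 175.0) 1.000100016593933 3
no pulley 0
```

>>> servo_tool(
  commands=[
    [[0.655,0,-3,20,0,0,0],[0.655,0,-3,40,0,0,0],[0.655,0,-3,40,0,0,0],[0.655,-5,-3,40,0,0,0],[0.655,-10,-3,40,0,0,0]],
  ],
)

```text
time_s: 26.4
tcp_pos: [0.5466, -0.2255, 0.009]
ee_rot: [[-0.221, -0.975, 0.002], [-0.975, 0.221, -0.0], [0.0, -0.002, -1.0]]
wrist_force: [0.0, 0.1, -0.3]
gripper_width: 0.344
gripper_force: 0.0
```

>>> servo_tool(
  commands=[
    [[0.655,-4,-2,0,0,0,0],[0.655,-8,-4,0,0,0,0],[0.655,-11,-6,0,0,0,0],[0.655,-14,-7,0,0,0,0],[0.655,-16,-8,0,0,0,0]],
  ],
)

```text
time_s: 26.9
tcp_pos: [0.5572, -0.2119, 0.0085]
ee_rot: [[-0.221, -0.975, 0.0], [-0.975, 0.221, -0.001], [0.001, -0.0, -1.0]]
wrist_force: [-4.3, -6.1, 4.2]
gripper_width: 0.347
gripper_force: 4.0
```

```bash
python3 go.py 77 -58 8 90
```

```text
t 26.9 tray [ 80.7 -59.8] z 8.5 yaw 89.97 tilt [ 0.   -0.03] F [-4.3 -6.1  4.2] w 30.2 gf 4.0 j [ -5.  31. -17.   0. -42.  -8.]
  -> shift tool [-1.8  3.7  0.5] turn z -0.001
```

>>> servo_tool(
  commands=[
    [[0.655,-1,0,0,0,0,0],[0.655,-2,0,0,0,0,0],[0.655,-3,0,0,0,0,0],[0.655,-4,0,0,0,0,0],[0.655,-4,0,0,0,0,0]],
  ],
)

```text
time_s: 27.4
tcp_pos: [0.5568, -0.2111, 0.0085]
ee_rot: [[-0.22, -0.976, -0.003], [-0.976, 0.22, -0.004], [0.004, 0.002, -1.0]]
wrist_force: [-3.6, -15.7, 3.6]
gripper_width: 0.343
gripper_force: 7.8
```

```bash
python3 go.py 77 -58 8 90
```

```text
t 27.4 tray [ 80.1 -59.1] z 8.5 yaw 90.02 tilt [-0.14 -0.21] F [ -3.6 -15.7   3.6] w 29.9 gf 7.8 j [ -5.  31. -17.   0. -42.  -8.]
  -> shift tool [-1.1  3.1  0.5] turn z 0.0
```

>>> servo_tool(
  commands=[
    [[0.655,14,0,0,0,0,0],[0.655,14,10,-45,0,0,0.05],[0.655,10,50,-60,0,0,0.2],[0.655,-15,75,-60,0,0,0.34],[0.655,-47,80,-60,0,0,0.48]],
  ],
)

```text
time_s: 27.9
tcp_pos: [0.4878, -0.1436, 0.0681]
ee_rot: [[-0.654, -0.757, 0.0], [-0.757, 0.654, 0.002], [-0.002, 0.001, -1.0]]
wrist_force: [1.1, -0.3, -0.3]
gripper_width: 0.34
gripper_force: 0.0
```

>>> servo_tool(
  commands=[
    [[0.655,0,0,0,0,0,0.145],[0.655,0,0,0,0,0,0.29],[0.655,0,0,0,0,0,0.435],[0.655,0,0,0,0,0,0.58],[0.655,0,0,0,0,0,0.725]],
  ],
)

```text
time_s: 28.4
tcp_pos: [0.4909, -0.1436, 0.0677]
ee_rot: [[-0.991, -0.136, 0.001], [-0.136, 0.991, 0.001], [-0.002, 0.001, -1.0]]
wrist_force: [0.4, -0.0, 0.7]
gripper_width: 0.342
gripper_force: 0.0
```

>>> servo_tool(
  commands=[
    [[0.655,0,0,0,0,0,0.14],[0.655,0,0,0,0,0,0.28],[0.655,0,0,30,0,0,0.365],[0.655,0,0,30,0,0,0.365],[0.655,0,0,30,0,0,0.365]],
  ],
)

```text
time_s: 28.9
tcp_pos: [0.4903, -0.1441, 0.0377]
ee_rot: [[-0.976, 0.219, -0.001], [0.219, 0.976, 0.0], [0.001, 0.0, -1.0]]
wrist_force: [0.4, -0.4, 0.4]
gripper_width: 0.342
gripper_force: 0.0
```

```bash
python3 go.py 15 -13 8 0;python3 -c "
from h import *
c=cap();tin(c);pul(c)"
```

```text
t 28.9 tray [ 0.5 -8.3] z 37.7 yaw 0.1 tilt [-0.05  0.01] F [ 0.4 -0.4  0.4] w 29.7 gf 0.0 j [   2.   22.  -28.   -0.  -40. -104.]
  -> shift tool [-14.5  -4.7  29.7] turn z 0.002
tin [[82.1 68.1]] (312.28350830078125, 193.79896545410156) 15.819219589233398 682
pulley [[ 76.2 -12. ]] (340.1697998046875, 204.7452850341797) 14.794896125793457 305
```

>>> servo_tool(
  commands=[
    [[0.655,0,-4,20,0,0,0],[0.655,0,-4,29,0,0,0],[0.655,-10,-4,29,0,0,0],[0.655,-20,-4,29,0,0,0],[0.655,-27,-4,29,0,0,0]],
  ],
)

```text
time_s: 29.45
tcp_pos: [0.5174, -0.1543, 0.0098]
ee_rot: [[-0.976, 0.22, 0.001], [0.22, 0.976, -0.0], [-0.001, 0.0, -1.0]]
wrist_force: [-2.2, 1.7, 2.6]
gripper_width: 0.345
gripper_force: 1.7
```

>>> servo_tool(
  commands=[
    [[0.655,-2,0,0,0,0,0],[0.655,-4,0,0,0,0,0],[0.655,-6,0,0,0,0,0],[0.655,-8,0,0,0,0,0],[0.655,-9,0,0,0,0,0]],
  ],
)

```text
time_s: 29.95
tcp_pos: [0.5202, -0.1554, 0.0087]
ee_rot: [[-0.975, 0.221, -0.009], [0.221, 0.975, 0.001], [0.009, -0.001, -1.0]]
wrist_force: [-10.4, 5.2, 10.1]
gripper_width: 0.349
gripper_force: 6.3
```

```bash
python3 go.py 34 65 8 0
```

```text
t 29.95 tray [ 32.1 -12.8] z 8.7 yaw -0.05 tilt [-0.51  0.07] F [-10.4   5.2  10.1] w 30.4 gf 6.3 j [   0.   27.  -24.   -0.  -39. -103.]
  -> shift tool [-1.8 77.8  0.7] turn z -0.001
```

>>> servo_tool(
  commands=[
    [[0.655,15,0,0,0,0,0],[0.655,20,25,0,0,0,0],[0.655,20,60,0,0,0,0],[0.655,15,78,0,0,0,0],[0.655,8,78,0,0,0,0]],
  ],
)

```text
time_s: 30.45
tcp_pos: [0.5359, -0.0765, 0.0094]
ee_rot: [[-0.976, 0.217, 0.003], [0.217, 0.976, 0.0], [-0.003, 0.001, -1.0]]
wrist_force: [0.5, -0.5, -0.2]
gripper_width: 0.343
gripper_force: 0.0
```

>>> servo_tool(
  commands=[
    [[0.655,-4,0,0,0,0,0],[0.655,-8,0,0,0,0,0],[0.655,-10,0,0,0,0,0],[0.655,-11,0,0,0,0,0],[0.655,-12,0,0,0,0,0]],
  ],
)

```text
time_s: 30.95
tcp_pos: [0.5413, -0.0808, 0.0087]
ee_rot: [[-0.975, 0.222, -0.009], [0.222, 0.975, 0.001], [0.009, -0.001, -1.0]]
wrist_force: [-11.0, 9.9, 10.3]
gripper_width: 0.346
gripper_force: 7.3
```

```bash
python3 go.py 34 65 8 0
```

```text
t 30.95 tray [36.3 64.6] z 8.7 yaw -0.11 tilt [-0.5   0.06] F [-11.    9.9  10.3] w 30.1 gf 7.3 j [   8.   28.  -23.   -0.  -40. -111.]
  -> shift tool [2.3 0.4 0.7] turn z -0.002
```

>>> servo_tool(
  commands=[
    [[0.6,15,0,0,0,0,0],[0.6,30,0,-40,0,0,-0.05],[0.6,50,-20,-70,0,0,-0.2],[0.6,90,-40,-70,0,0,-0.34],[0.6,130,-60,-70,0,0,-0.48]],
  ],
)

```text
time_s: 31.45
tcp_pos: [0.4051, -0.1118, 0.0797]
ee_rot: [[-0.966, -0.259, 0.003], [-0.259, 0.966, 0.0], [-0.003, -0.0, -1.0]]
wrist_force: [0.4, 0.2, -0.5]
gripper_width: 0.397
gripper_force: 0.0
```

```bash
python3 go.py -10 0 40 90;python3 - <<'E'
from h import *
c=cap();tin(c);pul(c)
crop(c,245,165,413,305,1,'fin.png'); g=c["pixels"]
# profile along the row near the far wall contact line: world pts at tray y, x=80ish
z=Z
for x in (82,):
    ys=np.arange(120,-60,-3.); X=np.c_[(np.c_[np.full(len(ys),x),ys]/1e3)@z["R"].T+z["t"],np.full(len(ys),.043)]
    uv=proj(c,X).round().astype(int); print([(int(y),g[v,u].tolist()) for y,(u,v) in zip(ys,uv)])
E
```

```text
t 31.45 tray [-89.7   4.4] z 79.7 yaw 27.74 tilt [0.16 0.02] F [ 0.4  0.2 -0.5] w 34.5 gf 0.0 j [  7.  11. -37.  -0. -42. -82.]
  -> shift tool [-68.4 -41.   39.9] turn z -1.087
tin [[81.2 67.9]] (312.2735900878906, 194.16036987304688) 15.969015121459961 698
pulley [[ 81.  -14.7]] (341.603759765625, 203.16981506347656) 15.237744331359863 493
[(120, [162, 152, 140]), (117, [161, 151, 140]), (114, [176, 166, 154]), (111, [182, 172, 160]), (108, [168, 158, 148]), (105, [146, 132, 115]), (102, [155, 132, 99]), (99, [173, 167, 120]), (96, [195, 190, 140]), (93, [203, 203, 154]), (90, [204, 208, 159]), (87, [203, 207, 158]), (84, [198, 200, 151]), (81, [199, 201, 152]), (78, [202, 204, 154]), (75, [203, 206, 156]), (72, [204, 209, 160]), (69, [204, 208, 160]), (66, [204, 208, 160]), (63, [204, 208, 160]), (60, [203, 208, 159]), (57, [203, 208, 159]), (54, [204, 209, 160]), (51, [203, 208, 159]), (48, [204, 208, 159]), (45, [199, 204, 157]), (42, [200, 205, 160]), (39, [202, 207, 161]), (36, [204, 209, 163]), (33, [204, 204, 155]), (30, [199, 191, 141]), (27, [184, 173, 126]), (24, [173, 168, 143]), (21, [187, 189, 185]), (18, [178, 181, 183]), (15, [184, 188, 194]), (12, [200, 204, 213]), (9, [178, 178, 181]), (6, [182, 182, 182]), (3, [171, 173, 175]), (0, [131, 132, 131]), (-3, [128, 129, 119]), (-6, [176, 180, 169]), (-9, [154, 155, 145]), (-12, [92, 88, 81]), (-15, [114, 109, 102]), (-18, [164, 163, 152]), (-21, [190, 191, 179]), (-24, [154, 152, 141]), (-27, [114, 111, 102]), (-30, [141, 142, 144]), (-33, [176, 179, 187]), (-36, [130, 131, 136]), (-39, [131, 132, 137]), (-42, [154, 155, 160]), (-45, [158, 158, 158]), (-48, [189, 192, 196]), (-51, [200, 203, 209]), (-54, [107, 104, 96]), (-57, [53, 51, 44])]
```

>>> servo_tool(
  commands=[
    [[0.655,-22,-32,0,0,0,-0.14],[0.655,-44,-64,0,0,0,-0.28],[0.655,-66,-96,0,0,0,-0.42],[0.655,-88,-128,0,0,0,-0.56],[0.655,-107,-157,0,0,0,-0.7]],
  ],
)

```text
time_s: 32.0
tcp_pos: [0.5502, -0.2378, 0.0786]
ee_rot: [[-0.573, -0.82, 0.0], [-0.82, 0.573, -0.0], [0.0, -0.0, -1.0]]
wrist_force: [0.3, 0.4, 0.4]
gripper_width: 0.344
gripper_force: 0.0
```

>>> servo_tool(
  commands=[
    [[0.655,0,0,0,0,0,-0.14],[0.655,0,0,0,0,0,-0.28],[0.655,0,0,0,0,0,-0.385],[0.655,0,0,0,0,0,-0.385],[0.655,0,0,0,0,0,-0.385]],
  ],
)

```text
time_s: 32.5
tcp_pos: [0.5488, -0.236, 0.0787]
ee_rot: [[-0.23, -0.973, -0.0], [-0.973, 0.23, 0.0], [0.0, 0.0, -1.0]]
wrist_force: [-0.1, -0.4, 0.0]
gripper_width: 0.347
gripper_force: 0.0
```

```bash
python3 go.py 77 -80 8 90;python3 - <<'E'
from h import *
c=cap()
f=lambda p:(np.array(p,float)+.5)/4.7-.5+np.array([245,165])
print(T(ray(c,f([(145,26),(268,65),(240,187),(112,152)]),.065)))
E
```

```text
t 32.5 tray [ 77.8 -85.1] z 78.7 yaw 89.45 tilt [-0.02  0.  ] F [-0.1 -0.4  0. ] w 30.1 gf 0.0 j [ -8.  26. -13.  -0. -51.  -6.]
  -> shift tool [-5.1  0.9 70.7] turn z -0.01
[[120.2 170.1]
 [115.3 101.2]
 [ 48.1 100.9]
 [ 50.  171.4]]
```

>>> servo_tool(
  commands=[
    [[0.655,0,1,35,0,0,-0.01],[0.655,0,1,70,0,0,-0.01],[0.655,0,1,70,0,0,-0.01],[0.655,-8,1,70,0,0,-0.01],[0.655,-16,1,70,0,0,-0.01]],
  ],
)

```text
time_s: 33.05
tcp_pos: [0.5528, -0.2193, 0.0105]
ee_rot: [[-0.217, -0.976, 0.002], [-0.976, 0.217, -0.001], [0.0, -0.002, -1.0]]
wrist_force: [0.1, 0.7, 0.5]
gripper_width: 0.346
gripper_force: 0.0
```

>>> servo_tool(
  commands=[
    [[0.655,-4,0,0,0,0,0],[0.655,-8,0,0,0,0,0],[0.655,-11,0,0,0,0,0],[0.655,-13,0,0,0,0,0],[0.655,-14,0,0,0,0,0]],
  ],
)

```text
time_s: 33.55
tcp_pos: [0.5548, -0.2087, 0.0102]
ee_rot: [[-0.216, -0.976, 0.0], [-0.976, 0.216, -0.004], [0.004, -0.001, -1.0]]
wrist_force: [-1.6, -15.5, 0.5]
gripper_width: 0.346
gripper_force: 7.1
```

```bash
python3 go.py 77 -58 8 90
```

```text
t 33.55 tray [ 77.7 -57.2] z 10.2 yaw 90.25 tilt [ 0.02 -0.22] F [ -1.6 -15.5   0.5] w 30.1 gf 7.1 j [ -5.  31. -17.   0. -42.  -8.]
  -> shift tool [0.8 0.7 2.2] turn z 0.004
```

>>> servo_tool(
  commands=[
    [[0.655,14,0,0,0,0,0],[0.6,14,10,-40,0,0,0],[0.6,-5,40,-45,0,0,0.004],[0.6,-30,75,-45,0,0,0.004],[0.6,-49,88,-45,0,0,0.004]],
  ],
)

```text
time_s: 34.05
tcp_pos: [0.476, -0.138, 0.0541]
ee_rot: [[-0.222, -0.975, -0.002], [-0.975, 0.222, 0.001], [-0.001, 0.002, -1.0]]
wrist_force: [0.4, 0.0, 0.2]
gripper_width: 0.397
gripper_force: 0.0
```

>>> servo_tool(
  commands=[
    [[0.6,0,0,0,0,0,0],[0.6,0,0,0,0,0,0],[0.6,0,0,0,0,0,0],[0.6,0,0,0,0,0,0],[0.6,0,0,0,0,0,0]],
  ],
)

```text
time_s: 34.55
tcp_pos: [0.4797, -0.1395, 0.0537]
ee_rot: [[-0.221, -0.975, -0.0], [-0.975, 0.221, 0.0], [0.0, 0.0, -1.0]]
wrist_force: [0.6, 0.5, -2.0]
gripper_width: 0.4
gripper_force: 0.0
```

```bash
python3 go.py -10 -8 -2 90;python3 - <<'E'
from h import *
c=cap();tin(c);pul(c)
E
```

```text
t 34.55 tray [-10.9  -6.2] z 53.7 yaw 89.94 tilt [-0.02  0.  ] F [ 0.6  0.5 -2. ] w 34.8 gf 0.0 j [  2.  20. -28.  -0. -42. -15.]
  -> shift tool [ 1.8 -0.9 55.7] turn z -0.001
tin [[82.1 68.1]] (312.28350830078125, 193.79896545410156) 15.819219589233398 674
pulley [[97.1 -8.2]] (340.5, 196.5) 11.768702507019043 95
```

>>> servo_tool(
  commands=[
    [[0.6,1,0,20,0,0,0],[0.6,1,0,40,0,0,0],[0.6,1,0,50,0,0,0],[0.6,1,0,55,0,0,0],[0.6,1,0,55,0,0,0]],
  ],
)

```text
time_s: 35.1
tcp_pos: [0.4791, -0.1401, -0.0015]
ee_rot: [[-0.22, -0.975, -0.001], [-0.975, 0.22, -0.0], [0.0, 0.001, -1.0]]
wrist_force: [0.2, -0.2, 0.0]
gripper_width: 0.4
gripper_force: 0.0
```

```bash
python3 go.py -10 -8 -2 90
```

```text
t 35.1 tray [-11.3  -6.9] z -1.5 yaw 90.0 tilt [-0.06 -0.01] F [ 0.2 -0.2  0. ] w 34.8 gf 0.0 j [  2.  25. -31.   0. -34. -15.]
  -> shift tool [ 1.1 -1.3  0.5] turn z 0.0
```

Free of contact. Close on the shank.

>>> servo_tool(
  commands=[
    [[0.8,0,0,0,0,0,0],[0.9,0,0,0,0,0,0],[1,0,0,0,0,0,0],[1,0,0,0,0,0,0],[1,0,0,0,0,0,0]],
  ],
)

```text
time_s: 35.6
tcp_pos: [0.4794, -0.1399, -0.0004]
ee_rot: [[-0.22, -0.975, 0.001], [-0.975, 0.22, -0.0], [-0.0, -0.001, -1.0]]
wrist_force: [-1.6, 1.4, 4.6]
gripper_width: 0.179
gripper_force: 30.0
```

```bash
python3 go.py -10 -8 -2 90
```

```text
t 35.6 tray [-11.1  -6.7] z -0.4 yaw 90.0 tilt [ 0.03 -0.  ] F [-1.6  1.4  4.6] w 15.6 gf 30.0 j [  2.  25. -31.   0. -34. -15.]
  -> shift tool [ 1.3 -1.1  1.6] turn z 0.0
```

>>> servo_tool(
  commands=[
    [[1,0,0,-10,0,0,0],[1,0,0,-30,0,0,0],[1,0,0,-60,0,0,0],[1,0,0,-90,0,0,0],[1,0,0,-100,0,0,0]],
  ],
)

```text
time_s: 36.1
tcp_pos: [0.4812, -0.1401, 0.1023]
ee_rot: [[-0.219, -0.976, 0.006], [-0.976, 0.219, -0.0], [-0.001, -0.006, -1.0]]
wrist_force: [0.7, -0.2, -2.1]
gripper_width: 0.176
gripper_force: 30.1
```

```bash
python3 go.py
python3 - <<'E'
from h import *
c=cap(); g=c["pixels"]
# spanner shank visible? sample both nests floor along y at x=-10 (z=.021 / lifted z)
s=r.sense();p=np.array(s["tcp_pos"])
for h in(.018,.018+.1):
  for x in(-10,-58):
    ys=np.arange(-90,95,15.);X=np.c_[(np.c_[np.full(len(ys),x),ys]/1e3)@Z["R"].T+Z["t"],np.full(len(ys),h)]
    uv=proj(c,X).round().astype(int);print(h,x,[int(g[v,u].mean()) for u,v in uv])
E
```

```text
t 36.1 tray [-9.2 -6.4] z 102.3 yaw 90.04 tilt [ 0.37 -0.02] F [ 0.7 -0.2 -2.1] w 15.4 gf 30.1 j [  2.  16. -25.   0. -49. -15.]
0.018 -10 [94, 197, 197, 196, 195, 194, 192, 190, 107, 86, 186, 184, 180]
0.018 -58 [164, 172, 177, 181, 185, 185, 189, 131, 100, 195, 196, 163, 173]
0.11800000000000001 -10 [84, 120, 99, 197, 196, 195, 193, 191, 188, 113, 90, 182, 181]
0.11800000000000001 -58 [104, 149, 163, 171, 177, 181, 184, 186, 129, 99, 194, 192, 169]
```

>>> servo_tool(
  commands=[
    [[1,-40,8,0,0,0,0],[1,-85,17,0,0,0,0],[1,-132,26,0,0,0,0],[1,-178,35,0,0,0,0],[1,-224,44,0,0,0,0]],
  ],
)

```text
time_s: 36.65
tcp_pos: [0.4844, 0.0897, 0.0978]
ee_rot: [[-0.221, -0.975, -0.002], [-0.975, 0.221, -0.001], [0.001, 0.002, -1.0]]
wrist_force: [-0.0, -0.4, -1.2]
gripper_width: 0.183
gripper_force: 30.1
```

>>> servo_tool(
  commands=[
    [[1,-46,9,0,0,0,0],[1,-92,18,0,0,0,0],[1,-138,27,0,0,0,0],[1,-180,36,0,0,0,-0.05],[1,-218,44,0,0,0,-0.1]],
  ],
)

```text
time_s: 37.15
tcp_pos: [0.4896, 0.3122, 0.0973]
ee_rot: [[-0.119, -0.993, -0.002], [-0.993, 0.119, -0.002], [0.002, 0.002, -1.0]]
wrist_force: [0.7, -0.3, -1.9]
gripper_width: 0.184
gripper_force: 30.1
```

```bash
cat > mat.py <<'E'
from go import *
def m(x,y,h):
    s,p,E,tp,yw=st(); th2=float(Z["th2"]); w=np.r_[Z["R2"]@np.array([x,y])/1e3+Z["t2"],h/1e3]
    yaw=np.arctan2(-E[0,1],E[1,1])
    print("mat",((p[:2]-Z["t2"])@Z["R2"]*1e3).round(1),"shift",((w-p)@E*1e3).round(1),"turn",round(-(np.pi/2+th2-yaw),3))
m(5,-7,0)
E
python3 mat.py
```

```text
t 37.15 tray [-100.7  436.6] z 97.3 yaw 95.89 tilt [-0.12 -0.09] F [ 0.7 -0.3 -1.9] w 16.0 gf 30.1 j [ 48.  23. -14.  -0. -53. -55.]
mat [  4.  -10.9] shift [-4.1 -1.1 97.3] turn -0.036
```

>>> servo_tool(
  commands=[
    [[1,-4,-1,40,0,0,-0.036],[1,-4,-1,75,0,0,-0.036],[1,-4,-1,95,0,0,-0.036],[1,-4,-1,103,0,0,-0.036],[1,-4,-1,103,0,0,-0.036]],
  ],
)

```text
time_s: 37.65
tcp_pos: [0.4912, 0.3134, -0.0059]
ee_rot: [[-0.086, -0.996, -0.003], [-0.996, 0.086, -0.003], [0.003, 0.003, -1.0]]
wrist_force: [0.3, 0.2, -0.7]
gripper_width: 0.177
gripper_force: 30.1
```

```bash
python3 mat.py
```

```text
t 37.65 tray [-99.3 438.1] z -5.9 yaw 97.78 tilt [-0.16 -0.17] F [ 0.3  0.2 -0.7] w 15.4 gf 30.1 j [ 48.  31. -19.  -0. -40. -53.]
mat [ 5.5 -9.6] shift [-2.6  0.6 -5.9] turn -0.002
```

>>> servo_tool(
  commands=[
    [[1,0,0,2,0,0,0],[1,0,0,3,0,0,0],[1,0,0,4,0,0,0],[1,0,0,5,0,0,0],[1,0,0,5,0,0,0]],
  ],
)

```text
time_s: 38.15
tcp_pos: [0.4923, 0.3145, -0.0087]
ee_rot: [[-0.086, -0.996, 0.0], [-0.996, 0.086, 0.0], [-0.001, -0.0, -1.0]]
wrist_force: [-0.3, 0.7, -1.2]
gripper_width: 0.184
gripper_force: 30.1
```

```bash
python3 mat.py
```

```text
t 38.15 tray [-98.6 439.4] z -8.7 yaw 97.79 tilt [0.02 0.03] F [-0.3  0.7 -1.2] w 16.0 gf 30.1 j [ 48.  31. -19.  -0. -39. -53.]
mat [ 6.5 -8.4] shift [-1.4  1.5 -8.7] turn -0.002
```

>>> servo_tool(
  commands=[
    [[1,0,0,1,0,0,0],[1,0,0,2,0,0,0],[1,0,0,3,0,0,0],[1,0,0,3,0,0,0],[1,0,0,3,0,0,0]],
  ],
)

```text
time_s: 38.65
tcp_pos: [0.4922, 0.3144, -0.0121]
ee_rot: [[-0.086, -0.996, -0.0], [-0.996, 0.086, -0.0], [0.0, 0.0, -1.0]]
wrist_force: [0.3, 0.2, -1.1]
gripper_width: 0.178
gripper_force: 30.1
```

```bash
python3 mat.py
```

```text
t 38.65 tray [-98.7 439.3] z -12.1 yaw 97.8 tilt [-0.01 -0.01] F [ 0.3  0.2 -1.1] w 15.5 gf 30.1 j [ 48.  32. -19.   0. -39. -53.]
mat [ 6.4 -8.5] shift [ -1.5   1.4 -12.1] turn -0.002
```

One millimetre more, then open (wide enough not to catch) and rise.

>>> servo_tool(
  commands=[
    [[1,0,0,0.5,0,0,0],[1,0,0,1,0,0,0],[1,0,0,1.5,0,0,0],[1,0,0,1.5,0,0,0],[1,0,0,1.5,0,0,0]],
  ],
)

```text
time_s: 39.15
tcp_pos: [0.4922, 0.3145, -0.0124]
ee_rot: [[-0.086, -0.996, 0.0], [-0.996, 0.086, 0.0], [-0.0, -0.0, -1.0]]
wrist_force: [-2.6, -0.4, 6.5]
gripper_width: 0.182
gripper_force: 30.1
```

```bash
python3 mat.py
```

```text
t 39.15 tray [-98.6 439.4] z -12.4 yaw 97.82 tilt [0.02 0.  ] F [-2.6 -0.4  6.5] w 15.8 gf 30.1 j [ 48.  32. -19.   0. -39. -53.]
mat [ 6.4 -8.4] shift [ -1.4   1.4 -12.5] turn -0.002
```

>>> servo_tool(
  commands=[
    [[0.65,0,0,0,0,0,0],[0.65,0,0,0,0,0,0],[0.65,0,0,-20,0,0,0],[0.65,0,0,-60,0,0,0],[0.65,0,0,-110,0,0,0]],
  ],
)

```text
time_s: 39.65
tcp_pos: [0.491, 0.3133, 0.0955]
ee_rot: [[-0.086, -0.996, -0.004], [-0.996, 0.086, -0.004], [0.004, 0.003, -1.0]]
wrist_force: [0.6, 0.6, -0.0]
gripper_width: 0.345
gripper_force: 0.0
```

>>> servo_tool(
  commands=[
    [[0.65,40,25,-20,0,0,0],[0.65,80,50,-50,0,0,0],[0.65,120,75,-80,0,0,0],[0.65,160,90,-100,0,0,0],[0.65,200,100,-100,0,0,0]],
  ],
)

```text
time_s: 40.15
tcp_pos: [0.3759, 0.124, 0.199]
ee_rot: [[-0.084, -0.996, 0.005], [-0.996, 0.084, 0.004], [-0.004, -0.005, -1.0]]
wrist_force: [0.2, -0.1, -0.0]
gripper_width: 0.353
gripper_force: 0.0
```

```bash
python3 go.py
python3 - <<'E'
from h import *
c=cap();tin(c);pul(c); g=c["pixels"].astype(int)
# spanner: warm pale pixels in mat region, differs from grey stripes
m=roi((g[...,0]-g[...,2]>18)&(g[...,0]>140),112,198,196,268)
n,l,s,ce=cv2.connectedComponentsWithStats(m.astype(np.uint8))
for i in range(1,n):
    if s[i,4]>8:
        (cx,cy),(w,h),a=cv2.minAreaRect(np.argwhere(l==i)[:,::-1].astype(np.float32)); b=cv2.boxPoints(((cx,cy),(w,h),a))
        P=(ray(c,b,.009)[:,:2]-Z["t2"])@Z["R2"]*1e3; print(s[i],P.round(0).tolist())
# carton: warm edge pixels near corner
m=roi((g[...,0]-g[...,2]>40)&(g[...,0]>120)&(g[...,0]-g[...,1]>22),266,168,304,208)
b=cv2.boxPoints(cv2.minAreaRect(np.argwhere(big(cv2.dilate(m.astype(np.uint8),np.ones((3,3)))))[:,::-1].astype(np.float32)))
print("carton",T(ray(c,b,.065)).tolist())
for x in(-10,-58):
    ys=np.arange(-110,111,10.);X=np.c_[(np.c_[np.full(len(ys),x),ys]/1e3)@Z["R"].T+Z["t"],np.full(len(ys),.018)]
    uv=proj(c,X).round().astype(int);print(x,[int(g[v,u].mean()) for u,v in uv])
E
```

```text
t 40.15 tray [-170.2  227.9] z 199.0 yaw 97.93 tilt [0.3  0.21] F [ 0.2 -0.1 -0. ] w 30.7 gf 0.0 j [ 42.  -1. -30.   0. -61. -47.]
tin [[81.  67.8]] (312.30157470703125, 194.23809814453125) 16.028982162475586 715
pulley [[ 80.5 -13.2]] (341.0204162597656, 203.2244873046875) 15.084549903869629 484
[183 198   7   3  10] [[91.0, -71.0], [96.0, -70.0], [97.0, -86.0], [92.0, -87.0]]
[140 201  20   9  83] [[60.0, 43.0], [77.0, 42.0], [76.0, -10.0], [58.0, -9.0]]
[117 219  74  19 571] [[-12.0, 96.0], [24.0, 97.0], [29.0, -98.0], [-6.0, -99.0]]
carton [[121.7, 197.5], [145.1, 101.9], [54.0, 80.9], [30.8, 175.5]]
-10 [55, 50, 53, 52, 55, 56, 59, 55, 56, 170, 176, 177, 176, 175, 56, 60, 56, 55, 53, 55, 55, 55, 55]
-58 [50, 49, 53, 53, 78, 184, 187, 186, 185, 188, 188, 188, 188, 189, 191, 192, 192, 191, 85, 54, 50, 54, 54]
```

>>> servo_tool(
  commands=[
    [[0.655,38,-22,0,0,0,0.14],[0.655,76,-43,0,0,0,0.28],[0.655,114,-65,0,0,0,0.42],[0.655,152,-87,0,0,0,0.56],[0.655,190,-108,0,0,0,0.7]],
  ],
)

```text
time_s: 40.7
tcp_pos: [0.4674, -0.0763, 0.1964]
ee_rot: [[-0.712, -0.702, 0.001], [-0.702, 0.712, 0.0], [-0.001, -0.0, -1.0]]
wrist_force: [1.1, 0.8, 0.5]
gripper_width: 0.346
gripper_force: 0.0
```

>>> servo_tool(
  commands=[
    [[0.655,0,0,0,0,0,0.145],[0.655,0,0,0,0,0,0.29],[0.655,0,0,30,0,0,0.435],[0.655,0,0,60,0,0,0.58],[0.655,0,0,80,0,0,0.725]],
  ],
)

```text
time_s: 41.2
tcp_pos: [0.4657, -0.0747, 0.1145]
ee_rot: [[-0.999, -0.053, -0.002], [-0.053, 0.999, 0.0], [0.002, 0.0, -1.0]]
wrist_force: [-0.4, -0.2, -0.6]
gripper_width: 0.341
gripper_force: 0.0
```

```bash
python3 go.py 10 -13 20 0
python3 - <<'E'
from h import *
c=cap(); g=c["pixels"]
E
```

```text
t 41.2 tray [-38.8  53.9] z 114.5 yaw 15.75 tilt [-0.12  0.01] F [-0.4 -0.2 -0.6] w 29.7 gf 0.0 j [ 11.  13. -28.  -0. -50. -98.]
  -> shift tool [-29.  -77.7  94.4] turn z 0.275
```

>>> servo_tool(
  commands=[
    [[0.655,-25,-2,20,0,0,0.14],[0.655,-50,-4,40,0,0,0.275],[0.655,-52,-4,75,0,0,0.275],[0.655,-52,-4,102,0,0,0.275],[0.655,-52,-4,102,0,0,0.275]],
  ],
)

```text
time_s: 41.75
tcp_pos: [0.5163, -0.0758, 0.0113]
ee_rot: [[-0.977, 0.212, -0.008], [0.212, 0.977, -0.001], [0.008, -0.002, -1.0]]
wrist_force: [-0.1, -0.2, 0.6]
gripper_width: 0.345
gripper_force: 0.0
```

```bash
python3 go.py 36 65 10 0
```

```text
t 41.75 tray [10.8 64. ] z 11.3 yaw 0.47 tilt [-0.46 -0.05] F [-0.1 -0.2  0.6] w 30.0 gf 0.0 j [   9.   25.  -27.   -0.  -38. -112.]
  -> shift tool [-25.3   0.8   1.2] turn z 0.008
```

>>> servo_tool(
  commands=[
    [[0.655,-10,1,0,0,0,0.008],[0.655,-18,1,0,0,0,0.008],[0.655,-24,1,0,0,0,0.008],[0.655,-27,1,0,0,0,0.008],[0.655,-28,1,0,0,0,0.008]],
  ],
)

```text
time_s: 42.25
tcp_pos: [0.5422, -0.0796, 0.0157]
ee_rot: [[-0.975, 0.222, -0.009], [0.222, 0.975, 0.001], [0.009, -0.001, -1.0]]
wrist_force: [-13.7, 9.8, 12.9]
gripper_width: 0.345
gripper_force: 8.4
```

```bash
python3 go.py 10 -13 10 0
```

```text
t 42.25 tray [36.9 66. ] z 15.7 yaw -0.1 tilt [-0.51  0.07] F [-13.7   9.8  12.9] w 30.0 gf 8.4 j [   9.   27.  -23.   -0.  -41. -111.]
  -> shift tool [ 26.7 -79.    6. ] turn z -0.002
```

>>> servo_tool(
  commands=[
    [[0.655,15,0,0,0,0,0],[0.655,23,-20,0,0,0,0],[0.655,23,-55,0,0,0,0],[0.655,23,-78,0,0,0,0],[0.655,16,-78,1,0,0,0]],
  ],
)

```text
time_s: 42.75
tcp_pos: [0.5135, -0.1551, 0.0149]
ee_rot: [[-0.975, 0.224, 0.002], [0.224, 0.975, -0.0], [-0.002, 0.0, -1.0]]
wrist_force: [0.2, 0.4, 0.2]
gripper_width: 0.345
gripper_force: 0.0
```

>>> servo_tool(
  commands=[
    [[0.655,-5,0,0,0,0,0],[0.655,-10,0,0,0,0,0],[0.655,-14,0,0,0,0,0],[0.655,-17,0,0,0,0,0],[0.655,-18,0,0,0,0,0]],
  ],
)

```text
time_s: 43.25
tcp_pos: [0.5204, -0.1547, 0.0129]
ee_rot: [[-0.975, 0.221, -0.024], [0.221, 0.975, 0.003], [0.024, -0.002, -1.0]]
wrist_force: [-21.7, 10.0, 20.2]
gripper_width: 0.343
gripper_force: 12.3
```

```bash
python3 go.py 35 -13 10 0
```

```text
t 43.25 tray [ 32.2 -12. ] z 12.9 yaw -0.07 tilt [-1.37  0.17] F [-21.7  10.   20.2] w 29.9 gf 12.3 j [   0.   27.  -23.   -0.  -41. -103.]
  -> shift tool [-2.9 -0.9  2.9] turn z -0.001
```

>>> servo_tool(
  commands=[
    [[0.655,10,0,0,0,0,0],[0.655,30,0,0,0,0,0],[0.655,40,0,-40,0,0,0],[0.655,60,0,-85,0,0,0],[0.655,80,0,-130,0,0,0]],
  ],
)

```text
time_s: 43.75
tcp_pos: [0.4536, -0.1384, 0.1451]
ee_rot: [[-0.976, 0.22, 0.001], [0.22, 0.976, -0.0], [-0.001, -0.0, -1.0]]
wrist_force: [1.4, 0.8, 1.0]
gripper_width: 0.344
gripper_force: 0.0
```

>>> servo_tool(
  commands=[
    [[0.655,40,20,-20,0,0,0],[0.655,70,40,-40,0,0,0],[0.655,70,60,-50,0,0,0],[0.655,70,60,-50,0,0,0],[0.655,70,60,-50,0,0,0]],
  ],
)

```text
time_s: 44.25
tcp_pos: [0.3988, -0.0645, 0.1938]
ee_rot: [[-0.976, 0.219, 0.002], [0.219, 0.976, 0.001], [-0.001, 0.001, -1.0]]
wrist_force: [0.5, -0.2, -1.2]
gripper_width: 0.341
gripper_force: 0.0
```

```bash
python3 go.py
python3 - <<'E'
from h import *
c=cap();tin(c);pul(c)
g=c["pixels"].astype(int)
m=roi((g[...,0]-g[...,2]>18)&(g[...,0]>140),112,198,196,268)
n,l,s,ce=cv2.connectedComponentsWithStats(m.astype(np.uint8));print(s[1:].tolist())
# pulley right edge and carton right/left edges: brightness profiles
for x,z,y0,y1 in((80,.043,-40,-66),(85,.065,114,92),(85,.065,180,160)):
    ys=np.arange(y0,y1,-1.);X=np.c_[(np.c_[np.full(len(ys),x),ys]/1e3)@Z["R"].T+Z["t"],np.full(len(ys),z)]
    uv=proj(c,X).astype(np.float32);v=cv2.remap(g.mean(2).astype(np.float32),uv[:,0],uv[:,1],1)[:,0] if 0 else cv2.remap(g.mean(2).astype(np.float32),uv[None,:,0],uv[None,:,1],1)[0]
    print(list(zip(ys.astype(int).tolist(),v.round().astype(int).tolist())))
E
```

```text
t 44.25 tray [-106.3   49.1] z 193.8 yaw 0.06 tilt [0.09 0.03] F [ 0.5 -0.2 -1.2] w 29.7 gf 0.0 j [  14.    0.  -29.   -0.  -61. -117.]
tin [[81.2 67.9]] (312.2737731933594, 194.1660614013672) 15.971732139587402 710
pulley [[ 80.7 -13.4]] (341.0967712402344, 203.14515686035156) 15.174291610717773 506
[[112, 198, 1, 2, 2], [176, 198, 4, 4, 7], [182, 198, 1, 1, 1], [184, 198, 6, 1, 6], [191, 198, 5, 2, 7], [140, 201, 19, 9, 67], [182, 201, 1, 1, 1], [184, 201, 1, 1, 1], [178, 203, 1, 1, 1], [191, 202, 1, 1, 1], [194, 202, 1, 1, 1], [175, 205, 2, 2, 3], [184, 206, 2, 1, 2], [190, 207, 5, 1, 5], [184, 211, 1, 1, 1], [172, 215, 1, 1, 1], [117, 219, 73, 19, 563], [188, 244, 1, 1, 1], [187, 254, 2, 1, 2], [112, 264, 1, 1, 1], [117, 265, 4, 1, 4], [125, 266, 3, 2, 4], [129, 266, 2, 1, 2], [133, 267, 5, 1, 5], [195, 266, 1, 2, 2]]
[(-40, 169), (-41, 170), (-42, 170), (-43, 169), (-44, 170), (-45, 173), (-46, 187), (-47, 200), (-48, 207), (-49, 204), (-50, 201), (-51, 181), (-52, 154), (-53, 127), (-54, 98), (-55, 72), (-56, 57), (-57, 54), (-58, 52), (-59, 52), (-60, 53), (-61, 54), (-62, 54), (-63, 54), (-64, 54), (-65, 53)]
[(114, 142), (113, 150), (112, 162), (111, 168), (110, 163), (109, 158), (108, 151), (107, 142), (106, 136), (105, 134), (104, 133), (103, 135), (102, 142), (101, 149), (100, 156), (99, 164), (98, 172), (97, 178), (96, 185), (95, 189), (94, 192), (93, 195)]
[(180, 92), (179, 112), (178, 128), (177, 139), (176, 149), (175, 149), (174, 146), (173, 143), (172, 140), (171, 136), (170, 135), (169, 136), (168, 137), (167, 144), (166, 151), (165, 153), (164, 151), (163, 149), (162, 146), (161, 143)]
```

```bash
python3 -c "
from station import r
print(r.finish_job())"
```

```text
the job is handed in; nothing more can be done
None
```

The job is handed in at about 44 s: by the camera and contact readings, the box, tin and pulley stand in a tight row along the far wall in the far left corner. The larger spanner lies flat on the mat beside the untouched bolt, and the smaller one is still in its nest.

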